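# Set up the embossing bed

### The job

Set up the leather embossing bed: if a hand tool (wooden-handled edge tool or wooden slicker stick) has been left lying on the bed, first put it away in the wooden tray. Then put all the double-faced die blocks that are on the bench (two or three, any order, either face up) flat on the bed in one tight row in the corner: short ends pushed square and flush against the long fence, the first block's long side tight against the stop, each next one tight against the one before. Last, push the loose square steel lock bar fully home into the bore in the end of the long fence, let go of everything, and knock nothing over.

Things in the scene. Friction and masses are not known exactly. Their poses are not given: they have to be found in the camera images.
- corner (a point): inside corner of the fixed embossing bed, level with the top of its 6 mm plate. x points at the long fence (face at x = 0), y at the stop (face at y = 0). The plate reaches from x = -160 to +60 mm, y = -190 to +30 mm. A seated block has its own x along this x, its centre at x = -45 mm and y = -23 mm (first), -69 mm (second), -115 mm (third).
- fence_top (a point): centre of the top of the long fence, 64 mm above the bench; axes as the corner's. The fence is 60 mm thick (corner x 0 to 60 mm) and 180 mm long (corner y -150 to +30 mm).
- stop_top (a point): centre of the top of the stop, 22 mm above the bench; axes as the corner's. The stop is 140 mm long in x (corner x -140 mm to 0) and 30 mm thick in y.
- bore_mouth (a point): centre of the bore's mouth in the -y end face of the long fence, 44 mm above the bench; axes as the corner's. The bore runs level along +y, 20 x 20 mm square, blind, 150 mm deep. A flared steel collar stands out 15 mm from the mouth to -y and opens to about 34 mm square to guide the bar in; outside it is about 44 mm square.
- die_a_center (a point): double-faced die block: beech block with the same brass face on top and underside, 90 (its x) x 46 (its y) x 32 mm high, 0.25 kg; three round bosses in relief on the face, but all are interchangeable, either face up, either end first. Point: its centre, 16 mm above its underside. May be absent. Blocks start on clear bench near (0.42, 0.25), (0.50, 0.40) and (0.42, -0.24) m. 
- die_b_center (a point): double-faced die block: beech block with the same brass face on top and underside, 90 (its x) x 46 (its y) x 32 mm high, 0.25 kg; four slanting bars in relief on the face, but all are interchangeable, either face up, either end first. Point: its centre, 16 mm above its underside. May be absent. Blocks start on clear bench near (0.42, 0.25), (0.50, 0.40) and (0.42, -0.24) m. 
- die_c_center (a point): double-faced die block: beech block with the same brass face on top and underside, 90 (its x) x 46 (its y) x 32 mm high, 0.25 kg; one slanting rectangle in relief on the face, but all are interchangeable, either face up, either end first. Point: its centre, 16 mm above its underside. May be absent. Blocks start on clear bench near (0.42, 0.25), (0.50, 0.40) and (0.42, -0.24) m. 
- bar_center (a point): square steel lock bar, 200 (its x) x 16 x 16 mm, about 0.4 kg, loose on the bench at the start; both ends alike. Point: its centre, on its axis. When home, 150 mm are in the bore and 50 mm stand out of the end face.
- tool_center (a point): edge tool: wooden handle 80 mm long, 24 mm thick, with a steel blade 50 mm long pointing along its x. Point: centre of the handle, 12 mm above what it lies on. Absent in many starts; if present it lies on the bed where the blocks must go.
- slicker_center (a point): slicker: plain dark wooden smoothing stick 110 (its x) x 26 x 22 mm high. Point: its centre, 11 mm above what it lies on. Absent in many starts; if present it lies on the bed where the blocks must go. Never present together with the edge tool.
- tray: fixed open wooden tray for hand tools, 180 (its x) x 110 (its y) mm, walls 18 mm high and 5 mm thick, floor 5 mm. Origin: centre of its underside.
- glue_jar: white glue jar standing behind the bed, 64 mm across, 85 mm high; origin under its centre; must stay standing
- maul: wooden maul standing on its head, 68 mm across, 170 mm high; origin under its centre; must stay standing
There are look-alikes about, which are no part of the job. What is shaped like the tray but yellow is not meant. Leave any blue look-alike of the part that bears tool_center alone.

How it is judged:
By the outcome, as a careful person would: the job done as asked, in the order asked, and still so for the second after the job is handed in, with the robot touching nothing.
Of die_a, die_b, die_c only 2 to 3 are there at a start; the rules pass over those that are not, and their reading is None.
Of tool, slicker, wax only 1 to 1 are there at a start; the rules pass over those that are not, and their reading is None.
At some moment in a run one of die_a, die_b, die_c may be knocked a few centimetres aside while the robot is not near it.
Once in a run the grip may slacken for a moment while it holds something.
It also fails if it takes over 210 s, if anything falls off the work surface, if the arm or the gripper's body presses on something with over 40 N, if the wrist force passes 120 N, or if a joint passes its speed limit or range.

### The arm

A 6-joint arm with a two-finger parallel gripper is mounted at the origin on the work surface. World frame = base frame: x ahead of the robot, y to its left, z up, the work surface at z = 0. Lengths are in m, angles in rad, forces in N, time in s.
With the tool pointing down it reaches from about 0.25 to 0.725 m from the base axis. Payload 4 kg.
Tool frame: the origin (TCP) lies where the fingers leave the gripper's body, on its centre line; the fingertips stand 73 mm ahead of it and the grasp point (between the pads) lies 54 mm ahead of it (bot.tips_ahead is the z of the fingertips in the tool frame, in m); z points along the fingers, y is the direction in which the jaws open and shut (so a half turn about z gives the same grasp; the last joint's range is limited). The gripper opens to 85 mm and grips with 20 to 120 N. Pads are 22 mm wide; open, the fingers measure 114 mm over their backs; the gripper's body (76 mm by 85 mm) begins 54 mm behind the grasp point. The pads swing forward as they close: fully open they stand 13 mm farther back than shut.
Start: joints at [1.167, 0.241, 0.005, 1.335, 0, 1.571], TCP at [0.196, 0.46, 0.304] pointing down, gripper open.
Joint ranges: [-2.72, 2.72], [-1.05, 1.87], [-1.09, 1.28], [-1.99, 2.15], [-1.42, 1.44], [-3.14, 3.14]. Speed limits (rad/s): [2.79, 2.79, 3.14, 3.14, 3.14, 3.14].

### API

Orientations are given as a unit quaternion [x, y, z, w].
In Python, from workcell import readout, camera, get_calibration, order, bot gives the robot as it stands.
- The arm moves only by the tool send_rows, never from a script. Its argument "moves" is a list of rows, each a list of 3 entries, a list of its own where there are three numbers: the shift along the tool's x, y, z in mm, then the turn, a rotation vector about the tool's x, y, z in rad, then the finger opening in mm, from 0 to 85.4. In form: [[[dx, dy, dz], [ax, ay, az], grip], ...]. A call has 1 to 12 rows; each row is the pose to reach, as a shift and turn from the pose measured when the call began, along the tool's axes at that moment; what a row does not reach only later rows make up. A row lasts 1/12 s, in which the tool goes at most 41.7 mm and 7.16 degrees, less where a joint would pass 70% of its speed; a pose out of reach is approached as far as the arm can. A call with a gripper value outside its range is refused whole. The fingers move at their own pace and stop on an object; the grip force is fixed at half the most. Time passes only in rows, so rows that repeat a pose let the fingers close. It gives the time, the measured TCP pose, the force and the opening at its end, in the units of the state.
- readout.get_obs(): the state, without advancing time (a new reading comes with each control period).
- camera(name): name is "scene" or "top" or "wrist"; returns the picture (384x512x3 uint8, red, green, blue); there is no depth.
- get_calibration(name): a dict with "fx", "fy", "cx", "cy" (pixels), "k1" (the pictures are not rectified: a ray, as slopes to the right and down, at radius r is drawn at 1 + k1 r^2 times it, then the intrinsics apply), "R" (3x3) and "t" (3): a world point X has camera coordinates R X + t. Camera axes: x right, y down, z forward; pixel columns grow to the right and rows downward; lengths in m; the calibration is good to about 2 mm. A picture is of the moment at which its call begins: read the wrist's pose just before it. get_calibration takes no time and is no camera call; for the wrist camera it gives the pose at the moment of the call.
- order.job_done(): hands the job in, once; it reports no verdict.
The state is a dict: "clock": time; "joint_pos": joint angles; "joint_vel": joint speeds; "tau": joint torques, N m; "eef_pos": TCP position; "tool_rot": TCP orientation; "ft_force": force on the tool from outside, world axes, zero at the start; "ft_torque": the same for the moment, N m; "grip_width": finger opening in m.
Only numpy, scipy, OpenCV 4.12 (cv2) and the standard library are available. Lean on these libraries where they do the work, as an engineer would, in place of code of your own. Each camera call takes 0.05 s, during which the arm holds its last target. There are 200 camera calls.

## Working session

There is one attempt and no reset: what is moved stays moved. The work goes in short steps, Python scripts to look and compute and a tool call to move; the robot and the scene stay as the last step left them, time stands still between calls to the robot, and variables do not carry over. Pictures are saved under pics/ and viewed, about 12 in all and at most 16, crops included, and the job is handed in when it is done.

Besides the shell and the picture viewer there is one more tool, called after "Call:" by a JSON object that holds its "api" and its "payload". send_rows: Moves the arm, as the interface text tells. Its arguments: {"type":"object","properties":{"moves":{"type":"array","items":{"type":"array"}}},"required":["moves"]}

```bash
mkdir -p pics; ls; python3 - <<'E'
from workcell import readout,camera,get_calibration,bot
import cv2,numpy as np
print(readout.get_obs())
for n in("scene","top","wrist"):
    c=get_calibration(n);print(n,{k:np.round(v,4).tolist() for k,v in c.items()})
    cv2.imwrite(f"pics/{n}0.png",camera(n)[:,:,::-1])
E
```

```text
pics
{'clock': 0.0, 'joint_pos': array([ 1.16698841e+00,  2.41451893e-01,  3.74101915e-03,  1.33520731e+00,
       -2.85673214e-05,  1.57076720e+00]), 'joint_vel': array([-0.00117614, -0.00020389, -0.00086476, -0.00196864, -0.00141499,
       -0.00073707]), 'tau': array([-6.60666083e-04, -3.72320223e+01,  2.52405685e+01,  1.68818113e-02,
       -3.65036078e-05, -1.21095735e-05]), 'eef_pos': array([0.19628142, 0.45934768, 0.30299977]), 'tool_rot': array([ 2.00520582e-01,  9.79688915e-01, -1.04223687e-03, -1.98774539e-04]), 'ft_force': array([ 0.72186258,  0.40586458, -0.15381468]), 'ft_torque': array([ 0.02928407,  0.01535516, -0.02669135]), 'grip_width': 0.08551561305097787}
scene {'fx': 460.2303, 'fy': 460.2303, 'cx': 252.4021, 'cy': 194.9985, 'k1': -0.0446, 'R': [[0.8049, 0.5931, -0.02], [0.3301, -0.4756, -0.8154], [-0.4931, 0.6497, -0.5786]], 't': [-0.4974, -0.0838, 1.592]}
top {'fx': 497.6388, 'fy': 497.6388, 'cx': 259.9423, 'cy': 190.0011, 'k1': -0.0988, 'R': [[-0.0245, -0.9997, -0.0031], [-0.9976, 0.0247, -0.0653], [0.0654, 0.0015, -0.9979]], 't': [0.1406, 0.5307, 1.4815]}
wrist {'fx': 289.2578, 'fy': 289.2578, 'cx': 254.9899, 'cy': 188.7595, 'k1': -0.0462, 'R': [[0.3926, 0.9197, -0.0019], [0.8844, -0.377, 0.2751], [0.2523, -0.1097, -0.9614]], 't': [-0.4989, -0.0365, 0.378]}
```

```bash
python3 -c "
import cv2
for n in('top','scene'):
    i=cv2.imread(f'pics/{n}0.png');cv2.imwrite(f'pics/{n}0b.png',cv2.resize(i,(800,600),interpolation=cv2.INTER_CUBIC))"
```

```text
(no output)
```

View pics/top0b.png

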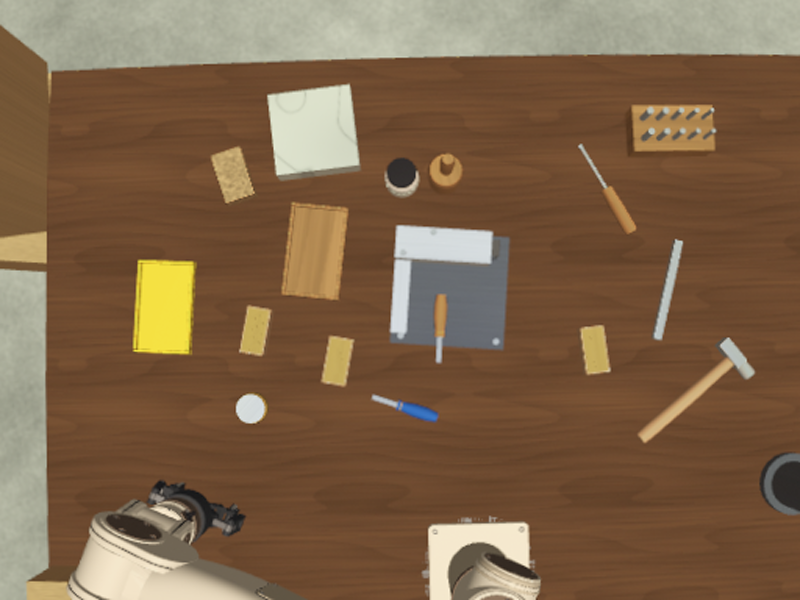

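View pics/scene0b.png

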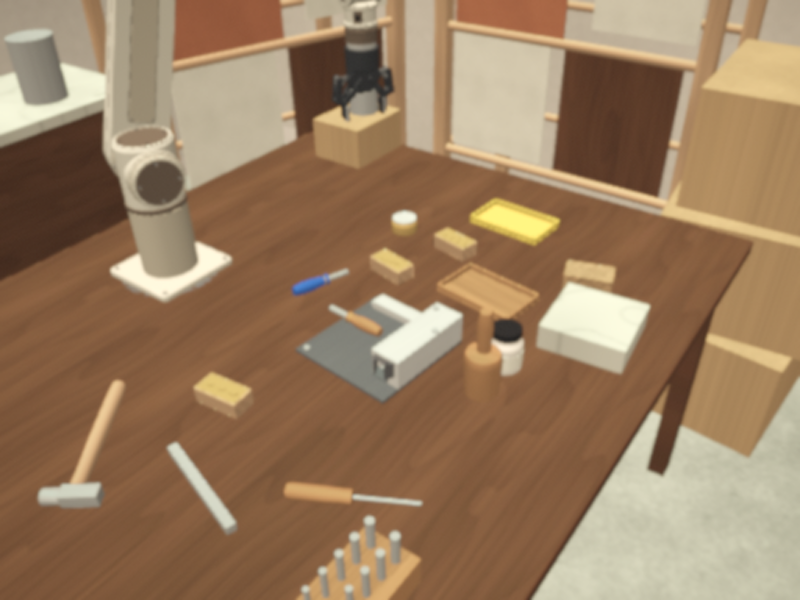

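Top view (800x600): dies at (255,330), (338,361), (595,350); edge tool on bed (441,325); lock bar (668,290); tray (315,251). Look-alikes: yellow tray (165,307), blue edge tool (408,408), awl off the bed (608,190), cork block (232,174), hammer. The orange-handled tool lying on the grey bed, the brown tray and the plain steel bar are the right ones.

```bash
cat > h.py <<'E'
import numpy as np,cv2
from scipy.spatial.transform import Rotation as Rn
from workcell import readout,camera,get_calibration,bot,order
def und(c,p):
    d=(np.atleast_2d(p).astype(float)-[c['cx'],c['cy']])/[c['fx'],c['fy']]
    s=d.copy()
    for _ in range(20): s=d/(1+c['k1']*(s**2).sum(1,keepdims=True))
    return s
def unproj(c,p,z):
    s=und(c,p);R=np.array(c['R']);t=np.array(c['t'])
    d=np.c_[s,np.ones(len(s))]@R;C=-R.T@t
    return C+d*((z-C[2])/d[:,2])[:,None]
def proj(c,X):
    q=np.atleast_2d(X)@np.array(c['R']).T+np.array(c['t']);s=q[:,:2]/q[:,2:]
    return s*(1+c['k1']*(s**2).sum(1,keepdims=True))*[c['fx'],c['fy']]+[c['cx'],c['cy']]
def Rt(psi):  # tool down, jaw axis (tool y) at world angle psi
    y=np.array([np.cos(psi),np.sin(psi),0]);z=np.array([0,0,-1.]);return np.c_[np.cross(y,z),y,z]
def go(x,y,z,psi,obs=None,base=None):
    """print row numbers to bring TCP to x,y,z(m) and jaw angle psi(deg); z is height of TCP"""
    o=obs or readout.get_obs();R0=Rn.from_quat(o['tool_rot']).as_matrix();p0=o['eef_pos']
    if base is not None: p0,R0=np.array(base[:3]),Rt(np.radians(base[3]))
    d=R0.T@(np.array([x,y,z])-p0)*1000
    r=min((Rn.from_matrix(R0.T@Rt(np.radians(psi)+k*np.pi)).as_rotvec() for k in(0,1)),key=np.linalg.norm)
    print('go',np.round(d,1).tolist(),np.round(r,3).tolist(),'rows>=',int(np.ceil(max(np.linalg.norm(d)/41.7,np.degrees(np.linalg.norm(r))/7.16))))
def st():
    o=readout.get_obs();y=Rn.from_quat(o['tool_rot']).as_matrix()[:,1]
    print('t%.2f'%o['clock'],'tcp',np.round(o['eef_pos'],4),'psi%.1f'%np.degrees(np.arctan2(y[1],y[0])),'F',np.round(o['ft_force'],1),'w%.1f'%(o['grip_width']*1000),'q',np.round(o['joint_pos'],2));return o
def shot(n,tag):
    c=get_calibration(n);i=camera(n)[:,:,::-1].copy();cv2.imwrite(f'pics/{tag}.png',i);np.save(f'pics/{tag}.npy',c);return c,i
def rect(c,mask,z):
    k=max(cv2.findContours(mask.astype(np.uint8),cv2.RETR_EXTERNAL,cv2.CHAIN_APPROX_NONE)[0],key=cv2.contourArea)[:,0]
    P=unproj(c,k,z)[:,:2];(cx,cy),(w,h),a=cv2.minAreaRect((P*1000).astype(np.float32))
    if w<h: w,h,a=h,w,a+90
    return cx,cy,w,h,(a+90)%180-90
E
python3 - <<'E'
from h import *
c=get_calibration('top');i=cv2.imread('pics/top0.png');k=512/800
for n,(u,v),z in [('dieL',(255,330),.032),('dieM',(338,361),.032),('dieR',(595,350),.032),('toolhandle',(441,316),.03),('tip',(439,361),.01),('bar',(668,290),.016),('bar1',(679,240),.016),('bar2',(658,339),.016),('tray',(315,251),.018),('t1',(291,204),.018),('t2',(347,208),.018),('t3',(338,298),.018),('t4',(283,293),.018),('fence1',(397,227),.064),('fence2',(491,232),.064),('fence3',(491,262),.064),('fence4',(396,257),.064),('plateBR',(503,348),.006),('plateTR',(509,238),.006),('plateBL',(390,343),.006),('jar',(401,175),.085),('maul',(447,162),.17)]:
    print(n,np.round(unproj(c,np.array([[u*k,v*k]])-.18,z)[0,:2]*1000))
E
```

```text
dieL [477. 419.]
dieM [415. 261.]
dieR [ 423. -230.]
toolhandle [495.  62.]
tip [410.  68.]
bar [ 535. -383.]
bar1 [ 633. -410.]
bar2 [ 441. -359.]
tray [628. 302.]
t1 [722. 348.]
t2 [711. 239.]
t3 [536. 259.]
t4 [548. 366.]
fence1 [664. 142.]
fence2 [650. -35.]
fence3 [593. -33.]
fence4 [607. 145.]
plateBR [431. -57.]
plateTR [646. -76.]
plateBL [447. 161.]
jar [758. 132.]
maul [760.  50.]
```

```bash
python3 -c "
from h import *
print(bot.tips_ahead,[a for a in dir(bot) if a[0]!='_'])
st();go(.48,.16,.32,85.5)"
```

```text
0.0726 ['Unreachable', 'tips_ahead']
t0.15 tcp [0.1963 0.4594 0.3032] psi66.9 F [-0.1 -0.6  0.1] w85.5 q [ 1.17  0.24  0.    1.34 -0.    1.57]
go [-378.5, -163.9, -16.5] [-0.002, -0.0, -0.325] rows>= 10
```

Call:
{"api": "send_rows", "payload": {"moves": [[[-378.5,-163.9,-16.5],[0,0,-0.325],85],[[-378.5,-163.9,-16.5],[0,0,-0.325],85],[[-378.5,-163.9,-16.5],[0,0,-0.325],85],[[-378.5,-163.9,-16.5],[0,0,-0.325],85],[[-378.5,-163.9,-16.5],[0,0,-0.325],85],[[-378.5,-163.9,-16.5],[0,0,-0.325],85],[[-378.5,-163.9,-16.5],[0,0,-0.325],85],[[-378.5,-163.9,-16.5],[0,0,-0.325],85],[[-378.5,-163.9,-16.5],[0,0,-0.325],85],[[-378.5,-163.9,-16.5],[0,0,-0.325],85],[[-378.5,-163.9,-16.5],[0,0,-0.325],85],[[-378.5,-163.9,-16.5],[0,0,-0.325],85]]}}

```text
clock: 1.15
eef_pos: [0.4814, 0.1579, 0.3194]
tool_rot: [0.042, 0.999, -0.001, -0.001]
ft_force: [-0.6, 0.4, -0.3]
grip_width: 0.0853
```

```bash
python3 -c "
from h import *
st();c,i=shot('wrist','w1');print(np.round(-np.array(c['R']).T@c['t'],3))
cv2.imwrite('pics/w1b.png',cv2.resize(i,(800,600),interpolation=cv2.INTER_CUBIC))"
```

```text
t1.15 tcp [0.4814 0.1579 0.3194] psi85.2 F [-0.6  0.4 -0.3] w85.3 q [ 0.32  0.25  0.06  1.38 -0.    0.4 ]
[0.413 0.163 0.389]
```

View pics/w1b.png

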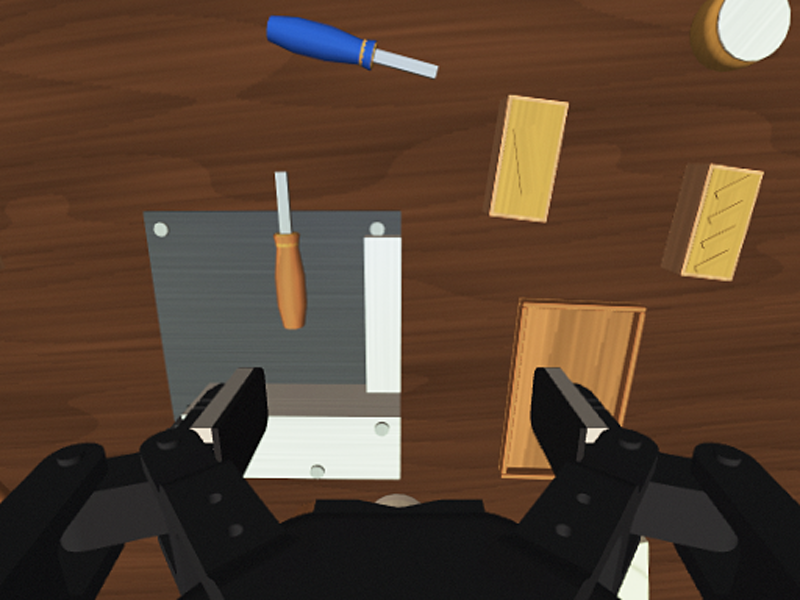

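The wrist view (image top = toward robot) shows the orange edge tool: handle end (291,328), neck (287,235), blade tip (281,172). It also shows the dies at (528,158) and (722,222), the stop corner at (364,238), the fence top edge at row 416 ending at (401,416), and the tray corners.

```bash
cat > bed.py <<'E'
from h import *
from scipy.optimize import least_squares
c=np.load('pics/w1.npy',allow_pickle=True).item();k=512/800
px=lambda L:np.array(L)*k-.18
def fit(obj,im,x0):
    f=lambda p:(proj(c,np.c_[ (obj[:,:2]@np.array([[np.cos(p[2]),np.sin(p[2])],[-np.sin(p[2]),np.cos(p[2])]]))/1000+p[:2],obj[:,2]/1000])-im).ravel()
    r=least_squares(f,x0,loss='soft_l1');return r.x,f(r.x).reshape(-1,2)
obj=np.array([(-160,-190,6),(-160,30,6),(-140,0,22),(-140,30,22),(0,0,22),(0,30,64),(60,30,64)],float)
im=px([(144,211.5),(401,211.5),(364,238),(401,238),(366,392),(401,416.5),(401,478)])
p,r=fit(obj,im,[.6,.115,-.08]);print('corner',np.round(p[:2]*1000,1),'yaw',np.degrees(p[2]).round(2));print(np.round(r,1).tolist())
obj=np.array([(-90,-55,18),(-90,55,18),(90,-55,18)],float)
p,r=fit(obj,px([(520,298),(646,307),(501,478)]),[.63,.3,-.1]);print('tray',np.round(p[:2]*1000,1),np.degrees(p[2]).round(1),np.round(r,1).tolist())
i=cv2.imread('pics/w1.png');h=cv2.cvtColor(i,cv2.COLOR_BGR2HSV)
m=cv2.inRange(h,(17,90,120),(35,255,255))
n,l,s,ce=cv2.connectedComponentsWithStats(m)
for j in range(1,n):
    if s[j,4]>900: print('brass',np.round(ce[j]/k),s[j,4],np.round(rect(c,l==j,.032),1))
for n,q,z in [('hend',(291,328),.018),('neck',(287,235),.018),('tip',(281,172),.018)]: print(n,np.round(unproj(c,px([q]),z)[0]*1000))
E
python3 bed.py
```

```text
corner [605.  118.2] yaw -4.9
[[-0.8, 0.1], [0.1, -0.4], [0.2, -0.4], [0.1, -0.3], [0.9, 0.2], [-0.2, 0.4], [-0.3, 0.7]]
tray [627.4 302.1] -6.8 [[0.7, 1.9], [-0.1, -1.2], [-0.6, -0.2]]
brass [528. 157.] 2857 [415.5 261.3  89.4  44.7 -11.5]
brass [721. 222.] 2372 [476.3 418.   89.2  44.7 -11.1]
hend [540.  58.  18.]
neck [459.  66.  18.]
tip [408.  69.  18.]
```

```bash
python3 -c "
from h import *
go(.495,.0625,.15,85.2);go(.495,.0625,.086,85.2)"
```

```text
go [-22.9, -94.9, 169.5] [-0.002, -0.002, 0.002] rows>= 5
go [-23.1, -94.8, 233.5] [-0.002, -0.002, 0.002] rows>= 7
```

Call:
{"api": "send_rows", "payload": {"moves": [[[-23,-95,169.5],[0,0,0],60],[[-23,-95,169.5],[0,0,0],60],[[-23,-95,169.5],[0,0,0],60],[[-23,-95,169.5],[0,0,0],60],[[-23,-95,169.5],[0,0,0],60],[[-23,-95,169.5],[0,0,0],60],[[-23,-95,200],[0,0,0],60],[[-23,-95,233.5],[0,0,0],60],[[-23,-95,233.5],[0,0,0],60],[[-23,-95,233.5],[0,0,0],15],[[-23,-95,233.5],[0,0,0],15],[[-23,-95,233.5],[0,0,0],15]]}}

```text
clock: 2.2
eef_pos: [0.4965, 0.0633, 0.0885]
tool_rot: [0.04, 0.999, -0.0, 0.001]
ft_force: [-0.2, 0.3, 1.3]
grip_width: 0.0242
```

```bash
python3 -c "
from h import *
st()
B=(.495,.0625,.086,85.2)
go(.495,.0625,.17,85.2);go(.632,.301,.17,83.2);go(.632,.301,.086,83.2)"
```

```text
t2.20 tcp [0.4965 0.0633 0.0885] psi85.4 F [-0.2  0.3  1.3] w24.2 q [ 0.13  0.44 -0.32  0.8  -0.    0.21]
go [1.2, -1.0, -81.5] [-0.001, 0.002, 0.004] rows>= 2
go [-116.2, 247.7, -81.4] [-0.001, 0.002, 0.039] rows>= 7
go [-116.0, 247.7, 2.6] [-0.001, 0.002, 0.039] rows>= 7
```

Call:
{"api": "send_rows", "payload": {"moves": [[[0,0,-42],[0,0,0],15],[[0,0,-81],[0,0,0],15],[[0,0,-81],[0,0,0],15],[[-116,248,-81],[0,0,0.039],15],[[-116,248,-81],[0,0,0.039],15],[[-116,248,-81],[0,0,0.039],15],[[-116,248,-81],[0,0,0.039],15],[[-116,248,-81],[0,0,0.039],15],[[-116,248,-81],[0,0,0.039],15],[[-116,248,-81],[0,0,0.039],15],[[-116,248,-81],[0,0,0.039],15],[[-116,248,-40],[0,0,0.039],15]]}}

```text
clock: 3.2
eef_pos: [0.6377, 0.3061, 0.1397]
tool_rot: [0.058, 0.998, 0.005, 0.011]
ft_force: [2.2, 0.6, 0.4]
grip_width: 0.0222
```

```bash
python3 -c "
from h import *
st();go(.632,.301,.0885,83.2);go(.632,.301,.2,83.2)"
```

```text
t3.20 tcp [0.6377 0.3061 0.1397] psi83.3 F [2.2 0.6 0.4] w22.2 q [ 0.45  0.74  0.37  1.18 -0.    0.56]
go [6.1, -6.3, 51.0] [0.011, 0.02, 0.002] rows>= 2
go [3.8, -5.1, -60.5] [0.011, 0.02, 0.002] rows>= 2
```

Call:
{"api": "send_rows", "payload": {"moves": [[[6,-6,25],[0.011,0.02,0],15],[[6,-6,50],[0.011,0.02,0],15],[[6,-6,51],[0.011,0.02,0],15],[[6,-6,51],[0.011,0.02,0],50],[[6,-6,51],[0.011,0.02,0],50],[[6,-6,51],[0.011,0.02,0],50],[[5,-6,-30],[0.011,0.02,0],50],[[4,-5,-60],[0.011,0.02,0],60],[[4,-5,-60],[0.011,0.02,0],70]]}}

```text
clock: 3.95
eef_pos: [0.6325, 0.3014, 0.2044]
tool_rot: [0.058, 0.998, 0.001, 0.002]
ft_force: [1.0, -0.1, 0.6]
grip_width: 0.0695
```

```bash
python3 -c "
from h import *
o=st();c,i=shot('wrist','w2');c2,j=shot('top','t2')
cv2.imwrite('pics/w2b.png',cv2.resize(np.hstack([i,j]),(800,300),interpolation=cv2.INTER_AREA))
P=(.4155,.2613)
go(*P,.2,78.5);go(*P,.083,78.5)"
```

```text
t3.95 tcp [0.6325 0.3014 0.2044] psi83.3 F [ 1.  -0.1  0.6] w69.5 q [ 0.44  0.7   0.46  1.33 -0.    0.56]
go [213.2, -66.5, 5.6] [0.009, 0.013, 0.084] rows>= 6
go [214.8, -67.5, 122.6] [0.009, 0.013, 0.084] rows>= 7
```

View pics/w2b.png

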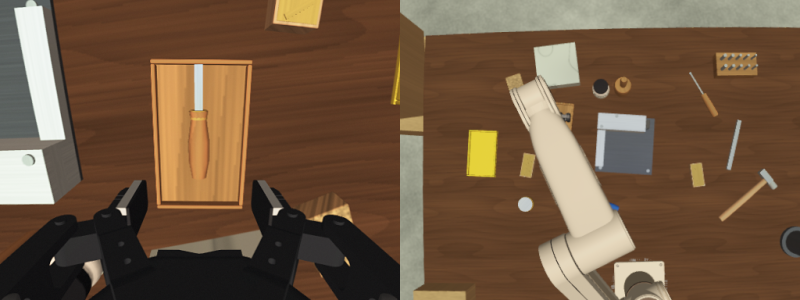

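The edge tool lies inside the brown tray, with its handle at (199,150) and blade tip at (198,66) inside the wall. All three dies and the bar are unmoved. Next is the middle die.

Call:
{"api": "send_rows", "payload": {"moves": [[[213,-66.5,6],[0.009,0.013,0.084],70],[[213,-66.5,6],[0.009,0.013,0.084],70],[[213,-66.5,6],[0.009,0.013,0.084],70],[[213,-66.5,6],[0.009,0.013,0.084],70],[[213,-66.5,6],[0.009,0.013,0.084],70],[[213,-66.5,6],[0.009,0.013,0.084],70],[[213,-66.5,6],[0.009,0.013,0.084],70],[[214,-67,45],[0.009,0.013,0.084],70],[[214,-67,80],[0.009,0.013,0.084],70],[[215,-67.5,120],[0.009,0.013,0.084],70],[[215,-67.5,120],[0.009,0.013,0.084],70],[[215,-67.5,120],[0.009,0.013,0.084],70]]}}

```text
clock: 5.05
eef_pos: [0.4146, 0.2605, 0.0842]
tool_rot: [0.1, 0.995, -0.002, -0.002]
ft_force: [-0.5, 0.0, 0.3]
grip_width: 0.07
```

Call:
{"api": "send_rows", "payload": {"moves": [[[0,0,0],[0,0,0],35],[[0,0,0],[0,0,0],35],[[0,0,0],[0,0,0],35],[[0,0,-40],[0,0,0],35],[[0,0,-50],[0,0,0],35],[[0,0,-50],[0,0,0],35]]}}

```text
clock: 5.55
eef_pos: [0.4178, 0.2625, 0.1388]
tool_rot: [0.1, 0.995, 0.001, 0.002]
ft_force: [0.7, 0.4, -2.4]
grip_width: 0.0442
```

```bash
cat >> h.py <<'E'
CX,CY,CW=.605,.1182,-4.9
def bedp(x,y):
    a=np.radians(CW);return CX+(x*np.cos(a)-y*np.sin(a))/1000,CY+(x*np.sin(a)+y*np.cos(a))/1000
E
python3 -c "
from h import *
st()
P=bedp(-49,-45);print(P);go(*P,.17,85.1);go(*P,.096,85.1)"
```

```text
t5.55 tcp [0.4178 0.2625 0.1388] psi78.5 F [ 0.7  0.4 -2.4] w44.2 q [ 0.56  0.36 -0.29  0.92 -0.    0.76]
(np.float64(0.5523353189454641), np.float64(0.07754989090514022))
go [-168.9, -154.2, -31.0] [0.003, 0.004, -0.116] rows>= 6
go [-168.6, -154.5, 43.0] [0.003, 0.004, -0.116] rows>= 6
```

Call:
{"api": "send_rows", "payload": {"moves": [[[0,0,-31],[0,0,0],35],[[-169,-154,-31],[0.003,0.004,-0.116],35],[[-169,-154,-31],[0.003,0.004,-0.116],35],[[-169,-154,-31],[0.003,0.004,-0.116],35],[[-169,-154,-31],[0.003,0.004,-0.116],35],[[-169,-154,-31],[0.003,0.004,-0.116],35],[[-169,-154,-31],[0.003,0.004,-0.116],35],[[-169,-154,-31],[0.003,0.004,-0.116],35],[[-169,-154,-31],[0.003,0.004,-0.116],35],[[-169,-154,5],[0.003,0.004,-0.116],35],[[-169,-154,35],[0.003,0.004,-0.116],35],[[-169,-154,35],[0.003,0.004,-0.116],35]]}}

```text
clock: 6.55
eef_pos: [0.5544, 0.0794, 0.106]
tool_rot: [0.042, 0.999, 0.001, 0.004]
ft_force: [1.8, -0.1, 8.0]
grip_width: 0.0447
```

```bash
python3 -c "
from h import *
st()
P=bedp(-49,-45);go(*P,.0905,85.1);go(*P,.15,85.1)
# bed coords of tcp
"
```

```text
t6.55 tcp [0.5544 0.0794 0.106 ] psi85.2 F [ 1.8 -0.1  8. ] w44.7 q [ 0.14  0.51 -0.14  0.91  0.    0.23]
go [2.0, -2.1, 15.5] [0.002, 0.007, 0.002] rows>= 1
go [1.5, -1.9, -44.0] [0.002, 0.007, 0.002] rows>= 2
```

Call:
{"api": "send_rows", "payload": {"moves": [[[2,-2,5],[0.002,0.007,0.002],35],[[2,-2,8],[0.002,0.007,0.002],35]]}}

```text
clock: 6.72
eef_pos: [0.5543, 0.0794, 0.1056]
tool_rot: [0.042, 0.999, 0.001, 0.004]
ft_force: [-16.2, -2.8, 60.9]
grip_width: 0.0443
```

Call:
{"api": "send_rows", "payload": {"moves": [[[0,0,-10],[0,0,0],35],[[0,0,-40],[0,0,0],35],[[0,0,-40],[0,0,0],35]]}}

```text
clock: 6.97
eef_pos: [0.5558, 0.0813, 0.151]
tool_rot: [0.04, 0.999, 0.002, 0.009]
ft_force: [1.9, 1.6, -1.3]
grip_width: 0.0447
```

```bash
python3 -c "
from h import *
o=st();c,i=shot('wrist','w3');c2,j=shot('scene','s3')
u,v=proj(c2,[[.555,.08,.06]])[0];print(u,v);u,v=int(u),int(v)
j=cv2.resize(j[max(0,v-64):v+64,u-85:u+85],(400,300))
cv2.imwrite('pics/w3b.png',np.hstack([cv2.resize(i,(400,300)),j]))"
```

```text
t6.97 tcp [0.5558 0.0813 0.151 ] psi85.4 F [ 1.9  1.6 -1.3] w44.7 q [ 0.14  0.46 -0.1   1.    0.    0.23]
250.88398622487657 199.28528144586826
```

View pics/w3b.png

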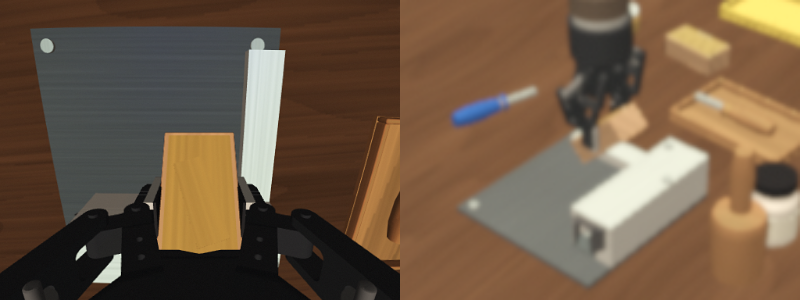

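The die has pitched about the jaw axis in the grip, with its fence end up at about (200,245) and its robot end low. I'll rest the low end on the open plate and open slowly so that it lies flat.

```bash
python3 -c "
from h import *
P=bedp(-72,-55);go(*P,.15,85.1);go(*P,.107,85.1)"
```

```text
go [24.4, -13.2, -3.5] [0.003, 0.012, 0.004] rows>= 1
go [24.9, -13.4, 39.5] [0.003, 0.012, 0.004] rows>= 2
```

Call:
{"api": "send_rows", "payload": {"moves": [[[24,-13,0],[0.003,0.012,0.004],35],[[24,-13,20],[0.003,0.012,0.004],35],[[25,-13,39],[0.003,0.012,0.004],35],[[25,-13,39],[0.003,0.012,0.004],35],[[25,-13,39],[0.003,0.012,0.004],35],[[25,-13,40],[0.003,0.012,0.004],47],[[25,-13,43],[0.003,0.012,0.004],47],[[25,-13,46],[0.003,0.012,0.004],48],[[25,-13,50],[0.003,0.012,0.004],49],[[25,-13,54],[0.003,0.012,0.004],50]]}}

```text
clock: 7.9
eef_pos: [0.5287, 0.07, 0.0921]
tool_rot: [0.043, 0.999, 0.0, -0.0]
ft_force: [-0.2, -0.3, -1.1]
grip_width: 0.05
```

```bash
python3 -c "
from h import *
o=st();c,i=shot('wrist','w4')
cv2.imwrite('pics/w4b.png',i)"
```

```text
t7.90 tcp [0.5287 0.07   0.0921] psi85.1 F [-0.2 -0.3 -1.1] w50.0 q [ 0.13  0.49 -0.22  0.85  0.    0.22]
```

View pics/w4b.png

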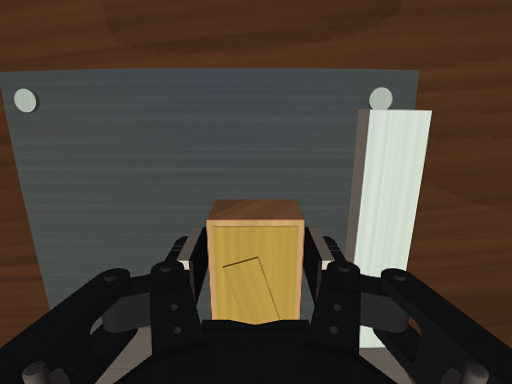

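The die now lies flat on the plate, with its near top edge at row 222 and columns 208-304. I'll measure it, regrip and slide it to the fence.

```bash
cat >> h.py <<'E'
def tobed(P):
    a=np.radians(CW);d=(np.atleast_2d(P)[:,:2]-[CX,CY])*1000
    return np.c_[d[:,0]*np.cos(a)+d[:,1]*np.sin(a),-d[:,0]*np.sin(a)+d[:,1]*np.cos(a)]
E
python3 -c "
from h import *
c=np.load('pics/w4.npy',allow_pickle=True).item()
print(tobed(unproj(c,[(208,222),(304,222)],.038)),tobed(unproj(c,[(215,200),(298,200)],.006)),tobed(unproj(c,[(1,72),(418,70)],.006)), tobed([readout.get_obs()['eef_pos']]))"
```

```text
[[-89.80358489 -76.46125494]
 [-89.82841681 -32.27644962]] [[-89.94654584 -77.46803542]
 [-89.97489925 -30.47350698]] [[-160.09139745 -187.89112485]
 [-159.80180272   28.48964821]] [[-72.42823332 -54.68799874]]
```

Call:
{"api": "send_rows", "payload": {"moves": [[[0,0,0],[0,0,0],62],[[0,0,0],[0,0,0],62],[[0,0,-30],[0,0,0],62],[[0,0,-60],[0,0,0],30],[[-27,-47,-60],[0,0,0],0],[[-27,-47,-60],[0,0,0],0],[[-27,-47,-60],[0,0,0],0],[[-27,-47,-30],[0,0,0],0],[[-27,-47,0],[0,0,0],0],[[-27,-47,4],[0,0,0],0],[[-27,-47,4],[0,0,0],0]]}}

```text
clock: 8.87
eef_pos: [0.5483, 0.021, 0.0847]
tool_rot: [0.043, 0.999, -0.0, -0.004]
ft_force: [0.3, 0.1, -0.4]
grip_width: -0.0002
```

```bash
python3 -c "
from h import *
st();print(tobed([readout.get_obs()['eef_pos']]))"
```

```text
t8.87 tcp [0.5483 0.021  0.0847] psi85.1 F [ 0.3  0.1 -0.4] w-0.2 q [ 0.04  0.53 -0.18  0.87  0.    0.12]
[[ -48.14514874 -101.71750384]]
```

Call:
{"api": "send_rows", "payload": {"moves": [[[-3,6,-1],[0,0,0],0],[[-3,12,-1],[0,0,0],0],[[-3,18,-1],[0,0,0],0],[[-3,23,-1],[0,0,0],0],[[-3,27,-1],[0,0,0],0],[[-3,30,-1],[0,0,0],0],[[-3,33,-1],[0,0,0],0],[[-3,35,-1],[0,0,0],0],[[-3,37,-1],[0,0,0],0],[[-3,38,-1],[0,0,0],0]]}}

```text
clock: 9.7
eef_pos: [0.5546, 0.0587, 0.0856]
tool_rot: [0.043, 0.999, -0.0, -0.004]
ft_force: [-0.3, -1.3, 0.9]
grip_width: 0.0003
```

Call:
{"api": "send_rows", "payload": {"moves": [[[0,1.5,0],[0,0,0],0],[[0,2.5,0],[0,0,0],0]]}}

```text
clock: 9.87
eef_pos: [0.5547, 0.0612, 0.0856]
tool_rot: [0.043, 0.999, -0.0, -0.005]
ft_force: [-0.2, -0.9, 1.9]
grip_width: 0.0
```

```bash
python3 -c "
from h import *
st();print(tobed([readout.get_obs()['eef_pos']]))"
```

```text
t9.87 tcp [0.5547 0.0612 0.0856] psi85.1 F [-0.2 -0.9  1.9] w0.0 q [ 0.11  0.54 -0.15  0.88  0.    0.19]
[[-45.22421025 -61.07446376]]
```

Friction only so far (about 1 N), so I'll keep pushing in small steps until the stop is felt.

Call:
{"api": "send_rows", "payload": {"moves": [[[0,1.5,0],[0,0,0],0],[[0,3,0],[0,0,0],0]]}}

```text
clock: 10.03
eef_pos: [0.5547, 0.0625, 0.0856]
tool_rot: [0.043, 0.999, -0.002, -0.005]
ft_force: [-1.9, -10.0, 3.7]
grip_width: -0.0
```

Call:
{"api": "send_rows", "payload": {"moves": [[[0,1.5,0],[0,0,0],0],[[0,3,0],[0,0,0],0]]}}

```text
clock: 10.2
eef_pos: [0.5547, 0.0629, 0.0857]
tool_rot: [0.044, 0.999, -0.006, -0.005]
ft_force: [-1.9, -13.6, 4.8]
grip_width: -0.0001
```

Call:
{"api": "send_rows", "payload": {"moves": [[[0,-8,0],[0,0,0],0],[[0,-12,-40],[0,0,0],0],[[72,36,-60],[0,0,0],0],[[72,36,-60],[0,0,0],0],[[72,36,-60],[0,0,0],0],[[72,36,-60],[0,0,0],0],[[72,36,-25],[0,0,0],0],[[72,36,-3],[0,0,0],0],[[72,36,-3],[0,0,0],0],[[68,36,-3],[0,0,0],0],[[64,36,-3],[0,0,0],0],[[60,36,-3],[0,0,0],0]]}}

```text
clock: 11.2
eef_pos: [0.5003, 0.1041, 0.0901]
tool_rot: [0.045, 0.999, -0.005, -0.003]
ft_force: [-0.8, 0.5, 0.1]
grip_width: 0.0002
```

```bash
python3 -c "
from h import *
st();print(tobed([readout.get_obs()['eef_pos']]))"
```

```text
t11.20 tcp [0.5003 0.1041 0.0901] psi84.9 F [-0.8  0.5  0.1] w0.2 q [ 0.21  0.46 -0.28  0.84 -0.01  0.3 ]
[[-103.12042997  -23.008797  ]]
```

Call:
{"api": "send_rows", "payload": {"moves": [[[-2,0,0],[0,0,0],0],[[-4,0,0],[0,0,0],0]]}}

```text
clock: 11.37
eef_pos: [0.5025, 0.1038, 0.0904]
tool_rot: [0.045, 0.999, -0.005, -0.006]
ft_force: [-11.7, 1.0, 6.9]
grip_width: 0.0001
```

Call:
{"api": "send_rows", "payload": {"moves": [[[-2,0,0],[0,0,0],0],[[-4,0,0],[0,0,0],0]]}}

```text
clock: 11.53
eef_pos: [0.5031, 0.1037, 0.0905]
tool_rot: [0.044, 0.999, -0.004, -0.01]
ft_force: [-14.9, 2.0, 10.7]
grip_width: 0.0003
```

```bash
python3 -c "
from h import *
go(.46,.405,.2,79)"
```

```text
go [71.8, 295.3, -110.8] [-0.01, -0.02, 0.103] rows>= 8
```

Call:
{"api": "send_rows", "payload": {"moves": [[[10,0,0],[0,0,0],0],[[15,0,-40],[0,0,0],0],[[20,0,-80],[0,0,0],20],[[72,295,-111],[-0.01,-0.02,0.103],70],[[72,295,-111],[-0.01,-0.02,0.103],70],[[72,295,-111],[-0.01,-0.02,0.103],70],[[72,295,-111],[-0.01,-0.02,0.103],70],[[72,295,-111],[-0.01,-0.02,0.103],70],[[72,295,-111],[-0.01,-0.02,0.103],70],[[72,295,-111],[-0.01,-0.02,0.103],70],[[72,295,-111],[-0.01,-0.02,0.103],70],[[72,295,-111],[-0.01,-0.02,0.103],70]]}}

```text
clock: 12.53
eef_pos: [0.4598, 0.4087, 0.2015]
tool_rot: [0.093, 0.996, 0.002, 0.001]
ft_force: [0.4, -0.5, -0.3]
grip_width: 0.0701
```

```bash
cat >> h.py <<'E'
def brass(n,tag,z=.032):
    c,i=shot(n,tag);h=cv2.cvtColor(i,cv2.COLOR_BGR2HSV)
    m=cv2.inRange(h,(19,90,100),(26,255,255));m=cv2.morphologyEx(m,cv2.MORPH_CLOSE,np.ones((5,5)))
    q,l,s,ce=cv2.connectedComponentsWithStats(m)
    for j in range(1,q):
        if s[j,4]>(150 if n=='top' else 900): print(n,'brass',np.round(ce[j]),s[j,4],np.round(rect(c,l==j,z),1))
E
python3 -c "
from h import *
st();brass('wrist','w5');brass('top','t5')"
```

```text
t12.53 tcp [0.4598 0.4087 0.2015] psi79.3 F [ 0.4 -0.5 -0.3] w70.1 q [0.73 0.52 0.15 1.2  0.   0.91]
wrist brass [424. 177.] 2680 [508.2 579.6 153.6  95.2  -3.5]
wrist brass [497. 246.] 1712 [536.4 631.5 154.2  62.  -22.2]
wrist brass [269. 202.] 4398 [476.1 418.2  87.8  42.2 -10.9]
top brass [148. 111.] 594 [781.3 461.6  97.5  58.   17.9]
top brass [ 15. 158.] 522 [650.  881.1  94.4  59.  -89.2]
top brass [ 98. 188.] 474 [527.3 595.7 180.5 116.5  -3.5]
top brass [269. 181.] 428 [558.4  98.9  89.5  42.8  -5.1]
top brass [165. 203.] 180 [499.1 414.3  44.4  43.4  77.8]
top brass [380. 223.] 428 [ 424.8 -230.1   89.4   44.2    6.6]
top brass [437. 258.] 158 [ 320.7 -404.9  222.1    9.9  -51.9]
top brass [ 49. 378.] 782 [-17.9 775.3 209.1  33.9 -89.3]
```

```bash
python3 -c "
from h import *
go(.4765,.4182,.15,79.1);go(.4765,.4182,.075,79.1)"
```

```text
go [-13.7, 16.3, 50.6] [-0.0, 0.001, -0.001] rows>= 2
go [-13.6, 16.3, 125.6] [-0.0, 0.001, -0.001] rows>= 4
```

Call:
{"api": "send_rows", "payload": {"moves": [[[-13.5,16,30],[0,0,0],70],[[-13.5,16,50],[0,0,0],70],[[-13.5,16,80],[0,0,0],70],[[-13.5,16,110],[0,0,0],70],[[-13.5,16,125],[0,0,0],70],[[-13.5,16,125],[0,0,0],70],[[-13.5,16,125],[0,0,0],35],[[-13.5,16,125],[0,0,0],35],[[-13.5,16,125],[0,0,0],35],[[-13.5,16,125],[0,0,0],35],[[-13.5,16,115],[0,0,0],35],[[-13.5,16,100],[0,0,0],35]]}}

```text
clock: 13.63
eef_pos: [0.4752, 0.417, 0.1]
tool_rot: [0.095, 0.995, -0.001, -0.001]
ft_force: [-0.5, -0.6, -2.1]
grip_width: 0.0449
```

```bash
python3 -c "
from h import *
st();
P=bedp(-49,-93);print(P);go(*P,.16,85.1);
B=(*P,.16,85.1);go(*P,.085,85.1,base=B)"
```

```text
t13.63 tcp [0.4752 0.417  0.1   ] psi79.1 F [-0.5 -0.6 -2.1] w44.9 q [ 0.72  0.65  0.09  1.01 -0.    0.91]
(np.float64(0.5482353066348704), np.float64(0.029725316687976705))
go [-145.1, -366.6, -59.1] [-0.003, -0.002, -0.105] rows>= 10
go [0.0, 0.0, 75.0] [0.0, 0.0, 0.0] rows>= 2
```

Call:
{"api": "send_rows", "payload": {"moves": [[[0,0,-25],[0,0,0],35],[[-10,-25,-55],[0,0,-0.02],35],[[-145,-369,-59],[0,0,-0.105],35],[[-145,-369,-59],[0,0,-0.105],35],[[-145,-369,-59],[0,0,-0.105],35],[[-145,-369,-59],[0,0,-0.105],35],[[-145,-369,-59],[0,0,-0.105],35],[[-145,-369,-59],[0,0,-0.105],35],[[-145,-369,-59],[0,0,-0.105],35],[[-145,-369,-59],[0,0,-0.105],35],[[-145,-369,-59],[0,0,-0.105],35],[[-145,-369,-59],[0,0,-0.105],35]]}}

```text
clock: 14.63
eef_pos: [0.5488, 0.021, 0.1612]
tool_rot: [0.047, 0.999, -0.003, 0.0]
ft_force: [1.3, 1.6, -2.7]
grip_width: 0.0453
```

```bash
python3 -c "
from h import *
st();P=bedp(-49,-95);go(*P,.12,85.1);go(*P,.083,85.1)"
```

```text
t14.63 tcp [0.5488 0.021  0.1612] psi84.6 F [ 1.3  1.6 -2.7] w45.3 q [ 0.04  0.44 -0.1   1.03 -0.01  0.13]
go [1.5, 6.9, 41.2] [-0.006, 0.001, -0.008] rows>= 2
go [1.5, 7.1, 78.2] [-0.006, 0.001, -0.008] rows>= 2
```

Call:
{"api": "send_rows", "payload": {"moves": [[[1.5,7,20],[-0.006,0,-0.008],35],[[1.5,7,45],[-0.006,0,-0.008],35],[[1.5,7,60],[-0.006,0,-0.008],35],[[1.5,7,70],[-0.006,0,-0.008],35],[[1.5,7,73],[-0.006,0,-0.008],35],[[1.5,7,75],[-0.006,0,-0.008],35]]}}

```text
clock: 15.13
eef_pos: [0.5481, 0.028, 0.0863]
tool_rot: [0.043, 0.999, -0.0, 0.0]
ft_force: [1.2, 0.3, -2.4]
grip_width: 0.0448
```

Call:
{"api": "send_rows", "payload": {"moves": [[[0,0,2],[0,0,0],35],[[0,0,4],[0,0,0],35]]}}

```text
clock: 15.3
eef_pos: [0.5491, 0.0283, 0.0837]
tool_rot: [0.043, 0.999, 0.0, 0.002]
ft_force: [-8.0, -0.5, 17.2]
grip_width: 0.045
```

Call:
{"api": "send_rows", "payload": {"moves": [[[0,0,0],[0,0,0],54],[[0,0,0],[0,0,0],54],[[0,0,0],[0,0,0],54],[[0,0,-30],[0,0,0],54],[[0,0,-60],[0,0,0],30],[[-4,-47,-60],[0,0,0],0],[[-4,-47,-60],[0,0,0],0],[[-4,-47,-60],[0,0,0],0],[[-4,-47,-30],[0,0,0],0],[[-4,-47,0],[0,0,0],0],[[-4,-47,0],[0,0,0],0]]}}

```text
clock: 16.22
eef_pos: [0.5475, -0.0183, 0.08]
tool_rot: [0.042, 0.999, 0.0, -0.0]
ft_force: [0.2, -0.8, 0.4]
grip_width: -0.0
```

```bash
python3 -c "
from h import *
st();print(tobed([readout.get_obs()['eef_pos']]));c,i=shot('wrist','w6');brass('top','t6',.038)
cv2.imwrite('pics/w6b.png',i)"
```

```text
t16.22 tcp [ 0.5475 -0.0183  0.08  ] psi85.1 F [ 0.2 -0.8  0.4] w-0.0 q [-0.03  0.53 -0.19  0.85  0.    0.05]
[[ -45.59452062 -140.88551629]]
top brass [148. 111.] 592 [779.9 460.2  97.1  57.7  17.9]
top brass [ 15. 158.] 524 [647.7 878.   94.   61.8 -89.2]
top brass [105. 195.] 654 [526.2 593.9 181.1 116.   -3.5]
top brass [269. 181.] 430 [557.9  98.9  89.2  42.8  -5.2]
top brass [292. 185.] 348 [547.8  30.3  89.2  42.7  -4.3]
top brass [380. 223.] 429 [ 424.8 -228.8   88.9   43.9    6.2]
top brass [438. 256.] 152 [ 321.2 -402.5  221.6    9.   -51. ]
top brass [ 49. 378.] 775 [-16.  772.7 208.3  33.7 -89.3]
```

View pics/w6b.png

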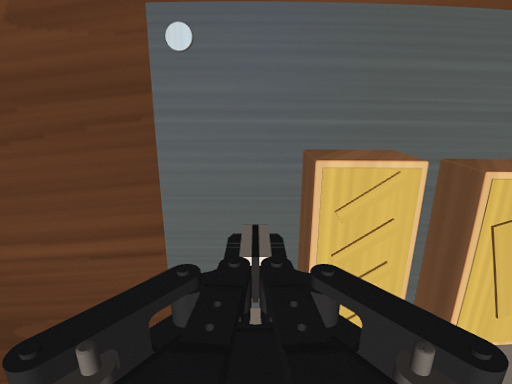

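Both dies lie flat on the plate, the first in the corner at (500,250) and the second at (365,240), about 24 mm apart. I'll push the second over.

Call:
{"api": "send_rows", "payload": {"moves": [[[0,6,-5],[0,0,0],0],[[0,12,-5],[0,0,0],0],[[0,17,-5],[0,0,0],0],[[0,22,-5],[0,0,0],0],[[0,26,-5],[0,0,0],0],[[0,29,-5],[0,0,0],0],[[0,32,-5],[0,0,0],0],[[0,34,-5],[0,0,0],0],[[0,36,-5],[0,0,0],0]]}}

```text
clock: 17.07
eef_pos: [0.5506, 0.0166, 0.088]
tool_rot: [0.043, 0.999, -0.002, -0.001]
ft_force: [-2.5, -9.3, 4.5]
grip_width: -0.0
```

Call:
{"api": "send_rows", "payload": {"moves": [[[0,1.5,0],[0,0,0],0],[[0,3,0],[0,0,0],0]]}}

```text
clock: 17.23
eef_pos: [0.5505, 0.0171, 0.0881]
tool_rot: [0.044, 0.999, -0.005, -0.001]
ft_force: [-1.0, -13.8, 4.1]
grip_width: 0.0001
```

```bash
python3 -c "
from h import *
st();print(tobed([readout.get_obs()['eef_pos']]))"
```

```text
t17.23 tcp [0.5505 0.0171 0.0881] psi85.0 F [ -1.  -13.8   4.1] w0.1 q [ 0.04  0.53 -0.18  0.87 -0.01  0.12]
[[ -45.64721883 -105.36432999]]
```

Call:
{"api": "send_rows", "payload": {"moves": [[[0,-8,0],[0,0,0],0],[[0,-12,-40],[0,0,0],0],[[74,36,-60],[0,0,0],0],[[74,36,-60],[0,0,0],0],[[74,36,-60],[0,0,0],0],[[74,36,-60],[0,0,0],0],[[74,36,-25],[0,0,0],0],[[74,36,0],[0,0,0],0],[[72,36,0],[0,0,0],0],[[67,36,0],[0,0,0],0],[[63,36,0],[0,0,0],0],[[59,36,0],[0,0,0],0]]}}

```text
clock: 18.23
eef_pos: [0.4967, 0.0579, 0.089]
tool_rot: [0.044, 0.999, -0.005, 0.0]
ft_force: [-1.3, -0.6, -0.6]
grip_width: 0.0002
```

Call:
{"api": "send_rows", "payload": {"moves": [[[-2,0,0],[0,0,0],0],[[-4,0,0],[0,0,0],0]]}}

```text
clock: 18.4
eef_pos: [0.4981, 0.0577, 0.0891]
tool_rot: [0.044, 0.999, -0.004, -0.003]
ft_force: [-12.9, 2.7, 8.3]
grip_width: 0.0003
```

Call:
{"api": "send_rows", "payload": {"moves": [[[-2,0,0],[0,0,0],0],[[-3,0,0],[0,0,0],0]]}}

```text
clock: 18.57
eef_pos: [0.4985, 0.0576, 0.0891]
tool_rot: [0.044, 0.999, -0.004, -0.007]
ft_force: [-10.2, 2.0, 5.4]
grip_width: -0.0001
```

```bash
python3 -c "
from h import *
st();print(tobed([readout.get_obs()['eef_pos']]));brass('top','t7');go(.41,-.225,.2,96)"
```

```text
t18.57 tcp [0.4985 0.0576 0.0891] psi85.0 F [-10.2   2.    5.4] w-0.1 q [ 0.12  0.45 -0.3   0.83 -0.01  0.2 ]
[[-100.92735659  -69.44195456]]
top brass [148. 111.] 594 [781.3 461.6  97.5  58.   17.9]
top brass [ 15. 158.] 522 [650.1 881.1  94.4  59.1 -89.2]
top brass [104. 195.] 661 [526.6 595.8 181.8 116.5  -3.5]
top brass [271. 177.] 322 [557.4  76.6  87.3  86.   85. ]
top brass [380. 223.] 429 [ 424.4 -230.3   88.5   44.     6.2]
top brass [438. 257.] 173 [ 322.4 -406.1  226.8    9.1  -51.7]
top brass [ 49. 378.] 776 [-17.9 775.3 209.1  33.9 -89.3]
go [64.9, -290.2, -107.7] [-0.007, -0.013, -0.192] rows>= 8
```

Call:
{"api": "send_rows", "payload": {"moves": [[[10,0,0],[0,0,0],0],[[15,0,-40],[0,0,0],0],[[20,0,-80],[0,0,0],20],[[65,-290,-108],[-0.007,-0.013,-0.192],70],[[65,-290,-108],[-0.007,-0.013,-0.192],70],[[65,-290,-108],[-0.007,-0.013,-0.192],70],[[65,-290,-108],[-0.007,-0.013,-0.192],70],[[65,-290,-108],[-0.007,-0.013,-0.192],70],[[65,-290,-108],[-0.007,-0.013,-0.192],70],[[65,-290,-108],[-0.007,-0.013,-0.192],70],[[65,-290,-108],[-0.007,-0.013,-0.192],70],[[65,-290,-108],[-0.007,-0.013,-0.192],70]]}}

```text
clock: 19.62
eef_pos: [0.4103, -0.2281, 0.2021]
tool_rot: [-0.049, 0.999, -0.001, 0.002]
ft_force: [-0.4, 0.1, 0.3]
grip_width: 0.0697
```

```bash
python3 -c "
from h import *
st();brass('wrist','w8');go(.4246,-.2295,.15,96.3);go(.4246,-.2295,.075,96.3)"
```

```text
t19.62 tcp [ 0.4103 -0.2281  0.2021] psi95.7 F [-0.4  0.1  0.3] w69.7 q [-0.51  0.25 -0.26  1.06 -0.   -0.61]
wrist brass [61. 47.] 2649 [ 313.2 -394.8  143.4   13.8  -51.7]
wrist brass [251. 200.] 4839 [ 423.9 -231.4   88.5   44.2    6.8]
go [-13.8, -4.6, 51.5] [-0.001, 0.002, -0.009] rows>= 2
go [-13.6, -4.6, 126.5] [-0.001, 0.002, -0.009] rows>= 4
```

Call:
{"api": "send_rows", "payload": {"moves": [[[-13,-6,30],[0,0,-0.015],70],[[-13,-6,50],[0,0,-0.015],70],[[-13,-6,80],[0,0,-0.015],70],[[-13,-6,110],[0,0,-0.015],70],[[-13,-6,126],[0,0,-0.015],70],[[-13,-6,126],[0,0,-0.015],70],[[-13,-6,126],[0,0,-0.015],35],[[-13,-6,126],[0,0,-0.015],35],[[-13,-6,126],[0,0,-0.015],35],[[-13,-6,126],[0,0,-0.015],35],[[-13,-6,116],[0,0,-0.015],35],[[-13,-6,101],[0,0,-0.015],35]]}}

```text
clock: 20.67
eef_pos: [0.423, -0.2304, 0.1005]
tool_rot: [-0.058, 0.998, 0.0, -0.0]
ft_force: [-0.4, -1.0, -2.4]
grip_width: 0.0446
```

```bash
python3 -c "
from h import *
st();P=bedp(-49,-141);go(*P,.16,85.1)"
```

```text
t20.67 tcp [ 0.423  -0.2304  0.1005] psi96.7 F [-0.4 -1.  -2.4] w44.6 q [-0.5   0.4  -0.36  0.82  0.   -0.62]
go [-144.9, 196.9, -59.3] [0.001, -0.0, 0.202] rows>= 7
```

Call:
{"api": "send_rows", "payload": {"moves": [[[0,0,-25],[0,0,0],35],[[-10,15,-55],[0,0,0.02],35],[[-145,197,-59],[0,0,0.202],35],[[-145,197,-59],[0,0,0.202],35],[[-145,197,-59],[0,0,0.202],35],[[-145,197,-59],[0,0,0.202],35],[[-145,197,-59],[0,0,0.202],35],[[-145,197,-59],[0,0,0.202],35],[[-145,197,-59],[0,0,0.202],35],[[-145,197,-59],[0,0,0.202],35]]}}

```text
clock: 21.5
eef_pos: [0.5446, -0.0167, 0.1605]
tool_rot: [0.041, 0.999, 0.0, 0.0]
ft_force: [-0.4, -1.2, -3.3]
grip_width: 0.0452
```

```bash
python3 -c "
from h import *
st();P=bedp(-49,-142);go(*P,.086,85.1)"
```

```text
t21.50 tcp [ 0.5446 -0.0167  0.1605] psi85.3 F [-0.4 -1.2 -3.3] w45.2 q [-0.03  0.43 -0.11  1.03  0.    0.05]
go [0.4, -2.5, 74.5] [0.0, 0.0, 0.003] rows>= 2
```

Call:
{"api": "send_rows", "payload": {"moves": [[[0.5,-2.5,20],[0,0,0.003],35],[[0.5,-2.5,45],[0,0,0.003],35],[[0.5,-2.5,60],[0,0,0.003],35],[[0.5,-2.5,70],[0,0,0.003],35],[[0.5,-2.5,73],[0,0,0.003],35],[[0.5,-2.5,75],[0,0,0.003],35]]}}

```text
clock: 22.0
eef_pos: [0.5435, -0.02, 0.0854]
tool_rot: [0.044, 0.999, 0.0, -0.0]
ft_force: [-0.3, 0.2, -1.7]
grip_width: 0.0449
```

Call:
{"api": "send_rows", "payload": {"moves": [[[0,0,2],[0,0,0],35],[[0,0,4],[0,0,0],35]]}}

```text
clock: 22.17
eef_pos: [0.5442, -0.0206, 0.083]
tool_rot: [0.044, 0.999, -0.0, 0.001]
ft_force: [-6.0, 0.7, 22.7]
grip_width: 0.0454
```

Touched down. I'll release, move to the −y side with the fingers closed, and push.

Call:
{"api": "send_rows", "payload": {"moves": [[[0,0,0],[0,0,0],54],[[0,0,0],[0,0,0],54],[[0,0,0],[0,0,0],54],[[0,0,-30],[0,0,0],54],[[0,0,-60],[0,0,0],30],[[-4,-47,-60],[0,0,0],0],[[-4,-47,-60],[0,0,0],0],[[-4,-47,-60],[0,0,0],0],[[-4,-47,-30],[0,0,0],0],[[-4,-47,-4],[0,0,0],0],[[-4,-47,-4],[0,0,0],0]]}}

```text
clock: 23.08
eef_pos: [0.54, -0.0667, 0.082]
tool_rot: [0.044, 0.999, 0.0, -0.004]
ft_force: [-1.0, 0.0, 0.1]
grip_width: -0.0006
```

```bash
python3 -c "
from h import *
st();print(tobed([readout.get_obs()['eef_pos']]));brass('top','t9',.038)"
```

```text
t23.08 tcp [ 0.54   -0.0667  0.082 ] psi85.0 F [-1.   0.   0.1] w-0.6 q [-0.12  0.53 -0.2   0.86  0.   -0.04]
[[ -48.97113803 -189.78093841]]
top brass [148. 111.] 592 [779.8 460.2  96.9  57.7  17.9]
top brass [ 15. 158.] 525 [647.8 878.   94.   62.  -89.2]
top brass [105. 195.] 700 [526.2 593.8 181.1 116.1  -3.5]
top brass [277. 182.] 880 [555.5  76.1  88.7  88.3  85. ]
top brass [308. 186.] 366 [542.7 -18.8  88.7  45.1  -5.2]
top brass [ 49. 378.] 775 [-16.  772.7 208.3  33.7 -89.3]
```

Call:
{"api": "send_rows", "payload": {"moves": [[[-4,6,-3],[0,0,0],0],[[-4,12,-3],[0,0,0],0],[[-4,18,-3],[0,0,0],0],[[-4,23,-3],[0,0,0],0],[[-4,28,-3],[0,0,0],0],[[-4,32,-3],[0,0,0],0],[[-4,35,-3],[0,0,0],0],[[-4,37,-3],[0,0,0],0],[[-4,39,-3],[0,0,0],0]]}}

```text
clock: 23.88
eef_pos: [0.5481, -0.0293, 0.0873]
tool_rot: [0.044, 0.999, -0.001, -0.003]
ft_force: [-1.7, -9.2, 4.0]
grip_width: -0.0002
```

Call:
{"api": "send_rows", "payload": {"moves": [[[0,1.5,0],[0,0,0],0],[[0,3,0],[0,0,0],0]]}}

```text
clock: 24.05
eef_pos: [0.5481, -0.0289, 0.0874]
tool_rot: [0.045, 0.999, -0.005, -0.004]
ft_force: [-1.3, -12.7, 2.9]
grip_width: 0.0001
```

```bash
python3 -c "
from h import *
st();print(tobed([readout.get_obs()['eef_pos']]))"
```

```text
t24.05 tcp [ 0.5481 -0.0289  0.0874] psi84.8 F [ -1.3 -12.7   2.9] w0.1 q [-0.05  0.53 -0.18  0.87 -0.01  0.04]
[[ -44.09034139 -151.40068187]]
```

Call:
{"api": "send_rows", "payload": {"moves": [[[0,-8,0],[0,0,0],0],[[0,-12,-40],[0,0,0],0],[[75,36,-60],[0,0,0],0],[[75,36,-60],[0,0,0],0],[[75,36,-60],[0,0,0],0],[[75,36,-60],[0,0,0],0],[[75,36,-25],[0,0,0],0],[[75,36,0],[0,0,0],0],[[73,36,0],[0,0,0],0],[[69,36,0],[0,0,0],0],[[65,36,0],[0,0,0],0],[[61,36,0],[0,0,0],0]]}}

```text
clock: 25.05
eef_pos: [0.4925, 0.0122, 0.0887]
tool_rot: [0.045, 0.999, -0.005, -0.002]
ft_force: [0.0, -0.4, 0.0]
grip_width: 0.0001
```

Call:
{"api": "send_rows", "payload": {"moves": [[[-2,0,0],[0,0,0],0],[[-4,0,0],[0,0,0],0]]}}

```text
clock: 25.22
eef_pos: [0.4943, 0.0119, 0.0889]
tool_rot: [0.045, 0.999, -0.004, -0.005]
ft_force: [-11.1, 1.9, 7.0]
grip_width: -0.0001
```

Call:
{"api": "send_rows", "payload": {"moves": [[[-2,0,0],[0,0,0],0],[[-3,0,0],[0,0,0],0]]}}

```text
clock: 25.38
eef_pos: [0.4947, 0.0118, 0.0889]
tool_rot: [0.045, 0.999, -0.004, -0.009]
ft_force: [-10.0, 1.1, 5.5]
grip_width: 0.0
```

```bash
python3 -c "
from h import *
st();print(tobed([readout.get_obs()['eef_pos']]))"
```

```text
t25.38 tcp [0.4947 0.0118 0.0889] psi84.8 F [-10.    1.1   5.5] w0.0 q [ 0.03  0.45 -0.32  0.83 -0.01  0.12]
[[-100.79609194 -115.43705013]]
```

Call:
{"api": "send_rows", "payload": {"moves": [[[8,0,0],[0,0,0],0],[[12,0,-40],[0,0,0],0],[[-56,-50,-60],[0,0,0.005],0],[[-56,-50,-60],[0,0,0.005],0],[[-56,-50,-60],[0,0,0.005],0],[[-56,-50,-60],[0,0,0.005],0],[[-56,-50,-25],[0,0,0.005],0],[[-56,-50,0],[0,0,0.005],0],[[-56,-48,0],[0,0,0.005],0],[[-56,-44,0],[0,0,0.005],0],[[-56,-40,0],[0,0,0.005],0],[[-56,-36,0],[0,0,0.005],0]]}}

```text
clock: 26.38
eef_pos: [0.5481, -0.0288, 0.0901]
tool_rot: [0.048, 0.999, -0.005, -0.007]
ft_force: [-2.2, -12.9, 0.2]
grip_width: 0.0003
```

Call:
{"api": "send_rows", "payload": {"moves": [[[0,2,0],[0,0,0],0],[[0,4,0],[0,0,0],0]]}}

```text
clock: 26.55
eef_pos: [0.5481, -0.028, 0.0913]
tool_rot: [0.048, 0.999, -0.01, -0.007]
ft_force: [-2.8, -16.9, -1.2]
grip_width: -0.0001
```

```bash
python3 -c "
from h import *
st();print(tobed([readout.get_obs()['eef_pos']]));P=bedp(-100,-60);go(*P,.25,85.1)"
```

```text
t26.55 tcp [ 0.5481 -0.028   0.0913] psi84.4 F [ -2.8 -16.9  -1.2] w-0.1 q [-0.04  0.53 -0.17  0.89 -0.02  0.05]
[[ -44.1911713  -150.54814051]]
go [59.0, 86.5, -159.8] [-0.021, -0.014, -0.012] rows>= 5
```

Call:
{"api": "send_rows", "payload": {"moves": [[[0,-10,0],[0,0,0],0],[[5,-14,-40],[-0.02,-0.014,-0.012],0],[[59,86,-160],[-0.021,-0.014,-0.012],0],[[59,86,-160],[-0.021,-0.014,-0.012],0],[[59,86,-160],[-0.021,-0.014,-0.012],0],[[59,86,-160],[-0.021,-0.014,-0.012],0],[[59,86,-160],[-0.021,-0.014,-0.012],0],[[59,86,-160],[-0.021,-0.014,-0.012],0]]}}

```text
clock: 27.22
eef_pos: [0.5014, 0.0682, 0.2541]
tool_rot: [0.041, 0.999, 0.001, 0.004]
ft_force: [-0.7, 0.9, -1.1]
grip_width: -0.0001
```

```bash
python3 -c "
from h import *
st();c,i=shot('wrist','w10')
cv2.imwrite('pics/w10b.png',cv2.resize(i,(800,600),interpolation=cv2.INTER_CUBIC));go(.535,-.375,.22,75.1)"
```

```text
t27.22 tcp [0.5014 0.0682 0.2541] psi85.3 F [-0.7  0.9 -1.1] w-0.1 q [ 0.14  0.27 -0.08  1.21 -0.    0.22]
go [-70.8, -437.9, 32.1] [0.001, 0.005, 0.177] rows>= 11
```

View pics/w10b.png

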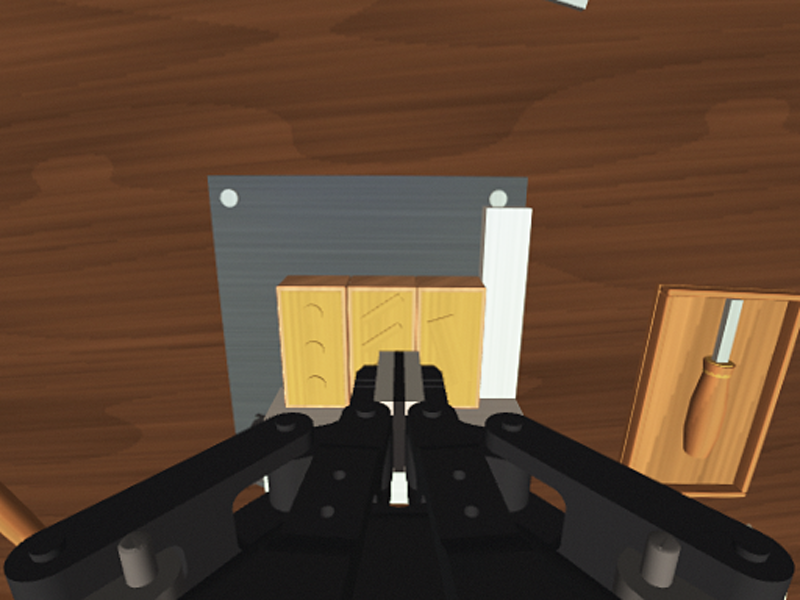

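All three dies are in one tight row (columns 280-484, near edge level at row 288), tight against the stop and reaching the fence. The tool is inside the tray. Now the bar.

Call:
{"api": "send_rows", "payload": {"moves": [[[-71,-438,32],[0,0,0.177],40],[[-71,-438,32],[0,0,0.177],40],[[-71,-438,32],[0,0,0.177],40],[[-71,-438,32],[0,0,0.177],40],[[-71,-438,32],[0,0,0.177],40],[[-71,-438,32],[0,0,0.177],40],[[-71,-438,32],[0,0,0.177],40],[[-71,-438,32],[0,0,0.177],40],[[-71,-438,32],[0,0,0.177],40],[[-71,-438,32],[0,0,0.177],40],[[-71,-438,32],[0,0,0.177],40],[[-71,-438,32],[0,0,0.177],40]]}}

```text
clock: 28.27
eef_pos: [0.5331, -0.3818, 0.2169]
tool_rot: [0.134, 0.991, 0.0, 0.001]
ft_force: [0.5, -0.1, -0.1]
grip_width: 0.0402
```

```bash
python3 -c "
from h import *
st();c,i=shot('wrist','w11')
cv2.imwrite('pics/w11b.png',i)"
```

```text
t28.27 tcp [ 0.5331 -0.3818  0.2169] psi74.6 F [ 0.5 -0.1 -0.1] w40.2 q [-0.62  0.6   0.32  1.29  0.   -0.35]
```

View pics/w11b.png

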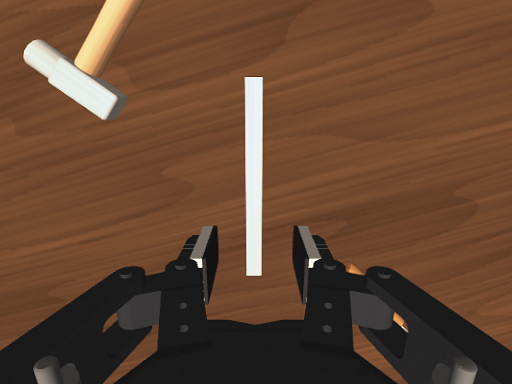

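Plain steel bar alone in view, straight down column 254, with its ends at rows 77 and 275. The hammer at (80,75) is well clear.

```bash
python3 -c "
from h import *
c=np.load('pics/w11.npy',allow_pickle=True).item()
i=cv2.cvtColor(cv2.imread('pics/w11.png'),cv2.COLOR_BGR2HSV);m=cv2.inRange(i,(0,0,170),(180,60,255));m[:,:230]=0;m[:,280:]=0
cx,cy,w,h,a=rect(c,m,.016);print(cx,cy,w,h,a)
A=np.radians(a);P=((cx+25*np.cos(A))/1000,(cy+25*np.sin(A))/1000);print(P)
go(*P,.13,a+90);go(*P,.075,a+90)
print('pregrasp', bedp(30,-150))"
```

```text
537.8989868164062 -384.8665466308594 198.28900146484375 16.203428268432617 -15.463294982910156
(np.float64(0.5619940231818538), np.float64(-0.3915320715575069))
go [-30.9, -4.8, 87.2] [0.003, 0.001, 0.003] rows>= 3
go [-30.8, -4.9, 142.2] [0.003, 0.001, 0.003] rows>= 4
pregrasp (np.float64(0.622077820415122), np.float64(-0.03381430212275699))
```

```bash
python3 -c "
from h import *
st();c,i=shot('wrist','w12');o=readout.get_obs()
i=cv2.cvtColor(i,cv2.COLOR_BGR2HSV);m=cv2.inRange(i,(0,0,170),(180,60,255));m[:,:230]=0;m[:,280:]=0
cx,cy,w,h,a=rect(c,m,.016);print(cx,cy,w,h,a)
A=np.radians(a);P=((cx+25*np.cos(A))/1000,(cy+25*np.sin(A))/1000);print(P)
go(*P,.13,a+90);go(*P,.075,a+90)
R=np.array(c['R']);print('cam in tool',Rn.from_quat(o['tool_rot']).as_matrix().T@(-R.T@c['t']-o['eef_pos']),Rn.from_quat(o['tool_rot']).as_matrix().T@R[2])"
```

```text
t28.32 tcp [ 0.5333 -0.379   0.2172] psi74.7 F [ 0.7  1.4 -0.2] w40.1 q [-0.62  0.59  0.31  1.29  0.   -0.35]
537.5762939453125 -384.8162841796875 197.595458984375 16.246749877929688 -15.362785339355469
(np.float64(0.5616829860561127), np.float64(-0.39143953077596383))
go [-30.8, -7.0, 87.7] [0.003, 0.001, 0.004] rows>= 3
go [-30.7, -7.1, 142.7] [0.003, 0.001, 0.004] rows>= 4
cam in tool [ 0.06893138 -0.0020728  -0.0689045 ] [-0.27529118 -0.00130363  0.96136001]
```

Call:
{"api": "send_rows", "payload": {"moves": [[[-31,-7,30],[0,0,0.004],40],[[-31,-7,60],[0,0,0.004],40],[[-31,-7,88],[0,0,0.004],40],[[-31,-7,115],[0,0,0.004],40],[[-31,-7,135],[0,0,0.004],40],[[-31,-7,142],[0,0,0.004],40],[[-31,-7,142],[0,0,0.004],40],[[-31,-7,142],[0,0,0.004],5],[[-31,-7,142],[0,0,0.004],5],[[-31,-7,142],[0,0,0.004],5],[[-31,-7,142],[0,0,0.004],5]]}}

```text
clock: 29.28
eef_pos: [0.5627, -0.3915, 0.0773]
tool_rot: [0.133, 0.991, 0.001, 0.002]
ft_force: [-0.8, 0.5, 3.0]
grip_width: 0.0144
```

```bash
python3 -c "
from h import *
st()
# grip point is 125 from front end; pre-insert: front at y=-185 -> grip y=-310
P=bedp(30,-310);print(P);go(*P,.15,-4.9);go(*P,.111,-4.9,base=(*P,.15,-4.9))"
```

```text
t29.28 tcp [ 0.5627 -0.3915  0.0773] psi74.7 F [-0.8  0.5  3. ] w14.4 q [-0.61  0.76  0.24  1.05  0.   -0.34]
(np.float64(0.6084111127131433), np.float64(-0.19322954951330204))
go [8.1, 203.5, -72.1] [0.005, 0.001, 1.389] rows>= 12
go [0.0, 0.0, 39.0] [0.0, 0.0, 0.0] rows>= 1
```

Call:
{"api": "send_rows", "payload": {"moves": [[[0,0,-15],[0,0,0],5],[[0,0,-35],[0,0,0],5],[[0,0,-55],[0,0,0.05],5],[[2,20,-70],[0,0,0.13],5],[[2,40,-72],[0,0,0.23],5],[[3,60,-72],[0,0,0.33],5],[[4,80,-72],[0,0,0.43],5],[[5,100,-72],[0,0,0.53],5],[[6,120,-72],[0,0,0.63],5],[[7,140,-72],[0,0,0.73],5],[[7,150,-72],[0,0,0.83],5],[[7,150,-72],[0,0,0.93],5]]}}

```text
clock: 30.28
eef_pos: [0.5955, -0.2421, 0.1491]
tool_rot: [0.564, 0.826, 0.002, 0.0]
ft_force: [-0.4, -0.9, -3.7]
grip_width: 0.0143
```

```bash
python3 -c "
from h import *
st();P=bedp(30,-310);go(*P,.15,-4.9)"
```

```text
t30.28 tcp [ 0.5955 -0.2421  0.1491] psi21.3 F [-0.4 -0.9 -3.7] w14.3 q [-0.39  0.62  0.17  1.12  0.    0.81]
go [40.9, 29.7, -0.7] [0.003, -0.003, 0.457] rows>= 4
```

Call:
{"api": "send_rows", "payload": {"moves": [[[10,7,0],[0,0,0.1],5],[[20,15,0],[0,0,0.2],5],[[30,22,0],[0,0,0.3],5],[[41,30,0],[0,0,0.4],5],[[41,30,0],[0,0,0.457],5],[[41,30,0],[0,0,0.457],5],[[41,30,0],[0,0,0.457],5],[[41,30,0],[0,0,0.457],5]]}}

```text
clock: 30.95
eef_pos: [0.6083, -0.1934, 0.149]
tool_rot: [0.736, 0.677, 0.002, -0.001]
ft_force: [0.3, 0.1, -3.1]
grip_width: 0.0144
```

```bash
python3 -c "
from h import *
st();c,i=shot('wrist','w13');c2,j=shot('scene','s13')
P=proj(c2,[bedp(30,-230)+(.07,)])[0];u,v=P.astype(int);print(u,v)
j=cv2.resize(j[v-75:v+75,u-100:u+100],(400,300),interpolation=cv2.INTER_CUBIC)
cv2.imwrite('pics/w13b.png',np.hstack([cv2.resize(i,(400,300)),j]))
P=bedp(30,-310);go(*P,.113,-4.9)"
```

```text
t30.95 tcp [ 0.6083 -0.1934  0.149 ] psi-4.8 F [ 0.3  0.1 -3.1] w14.4 q [-0.31  0.61  0.16  1.12  0.    1.35]
224 240
go [0.2, -0.0, 36.2] [0.002, -0.004, 0.0] rows>= 1
```

View pics/w13b.png

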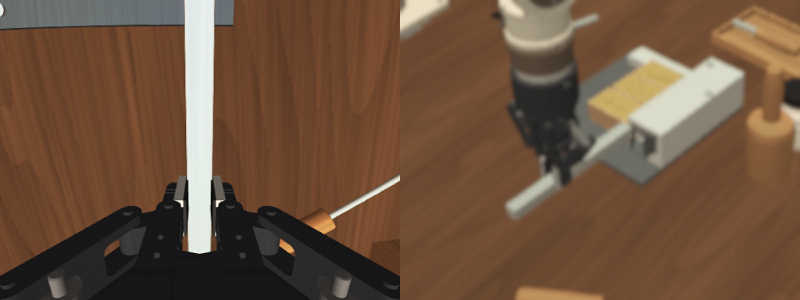

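```bash
python3 -c "
from h import *
from scipy.optimize import least_squares
c=np.load('pics/w13.npy',allow_pickle=True).item()
h=cv2.cvtColor(cv2.imread('pics/w13.png'),cv2.COLOR_BGR2HSV)
L=[]
for r in range(2,215,10):
    k=np.where((h[r,200:320,2]>165)&(h[r,200:320,1]<40))[0]+200
    L.append((r,k.min()-.5,k.max()+.5))
L=np.array(L)
print(L[::6].tolist())
# model: bar top-face edges: world line; params z at tcp, pitch, lateral x offset, yaw
o=readout.get_obs();p0=np.array([.6083,-.1934])
def f(p):
    res=[]
    a=np.radians(90-4.9)+p[3];d=np.array([np.cos(a),np.sin(a)]);n=np.array([-d[1],d[0]])
    s=np.linspace(-20,130,60)/1000
    for sg,col in((1,1),(-1,2)):
        X=np.c_[p0+n*(sg*.008+p[2])+s[:,None]*d,p[0]+s*p[1]]
        q=proj(c,X);i=np.argsort(q[:,1]);res+=list(np.interp(L[:,0],q[i,1],q[i,0])-L[:,col])
    return res
r=least_squares(f,[.09,0,0,0],x_scale=[.01,.1,.01,.1]);print('ztop %.4f pitch %.2f lat %.4f yaw %.2f'%(r.x[0],np.degrees(r.x[1]),r.x[2],np.degrees(r.x[3])),np.abs(r.fun).max())"
```

```text
[[2.0, 235.5, 273.5], [62.0, 236.5, 273.5], [122.0, 237.5, 272.5], [182.0, 238.5, 271.5]]
ztop 0.0836 pitch -0.58 lat -0.0006 yaw 0.09 0.5235262527221494
```

Call:
{"api": "send_rows", "payload": {"moves": [[[0,0,18],[0,0,0],5],[[0,0,35],[0,0,0],5],[[0,0,35.5],[0,0,0],5],[[8,0,35.5],[0,0,0],5],[[16,0,35.5],[0,0,0],5],[[24,0,35.5],[0,0,0],5],[[30,0,35.5],[0,0,0],5],[[36,0,35.5],[0,0,0],5],[[42,0,35.5],[0,0,0],5]]}}

```text
clock: 31.8
eef_pos: [0.6125, -0.1506, 0.1146]
tool_rot: [0.736, 0.677, 0.002, 0.0]
ft_force: [-0.1, -0.2, -3.9]
grip_width: 0.0143
```

```bash
python3 -c "
from h import *
st();print(tobed([readout.get_obs()['eef_pos']]))"
```

```text
t31.80 tcp [ 0.6125 -0.1506  0.1146] psi-4.8 F [-0.1 -0.2 -3.9] w14.3 q [-0.24  0.63  0.09  1.03  0.    1.41]
[[  30.40578779 -267.18861679]]
```

Call:
{"api": "send_rows", "payload": {"moves": [[[8,0,0.5],[0,0,0],5],[[16,0,0.5],[0,0,0],5],[[24,0,0.5],[0,0,0],5],[[32,0,0.5],[0,0,0],5],[[40,0,0.5],[0,0,0],5]]}}

```text
clock: 32.22
eef_pos: [0.6159, -0.1098, 0.1142]
tool_rot: [0.736, 0.677, 0.002, 0.0]
ft_force: [0.5, 0.4, -3.3]
grip_width: 0.0143
```

Call:
{"api": "send_rows", "payload": {"moves": [[[9,0,0],[0,0,0],5],[[18,0,0],[0,0,0],5],[[27,0,0],[0,0,0],5],[[36,0,0],[0,0,0],5],[[43,0,0],[0,0,0],5],[[43,0,0],[0,0,0],5]]}}

```text
clock: 32.72
eef_pos: [0.6197, -0.0652, 0.1144]
tool_rot: [0.736, 0.677, 0.003, -0.0]
ft_force: [0.3, -0.7, -4.9]
grip_width: 0.0143
```

```bash
python3 -c "
from h import *
st();print(tobed([readout.get_obs()['eef_pos']]))"
```

```text
t32.72 tcp [ 0.6197 -0.0652  0.1144] psi-4.7 F [ 0.3 -0.7 -4.9] w14.3 q [-0.11  0.61  0.06  1.02  0.    1.55]
[[  30.2947916  -181.43664648]]
```

Call:
{"api": "send_rows", "payload": {"moves": [[[0,0,0],[0,0,0],34],[[0,0,0],[0,0,0],34],[[0,0,0],[0,0,0],34],[[-20,0,0],[0,0,0],34],[[-40,0,0],[0,0,0],34],[[-58,0,1],[0,0,0],34],[[-58,0,1],[0,0,0],34],[[-58,0,1],[0,0,0],5],[[-58,0,1],[0,0,0],5],[[-58,0,1],[0,0,0],5],[[-58,0,1],[0,0,0],5]]}}

```text
clock: 33.63
eef_pos: [0.6152, -0.1233, 0.1138]
tool_rot: [0.736, 0.677, 0.002, 0.001]
ft_force: [0.2, -4.0, 2.2]
grip_width: 0.0134
```

```bash
python3 -c "
from h import *
st();print(tobed([readout.get_obs()['eef_pos']]))"
```

```text
t33.63 tcp [ 0.6152 -0.1233  0.1138] psi-4.7 F [ 0.2 -4.   2.2] w13.4 q [-0.2   0.62  0.08  1.02  0.    1.45]
[[  30.84134938 -239.75550577]]
```

Call:
{"api": "send_rows", "payload": {"moves": [[[6,0,0],[0,0,0],5],[[12,0,0],[0,0,0],5],[[18,0,0],[0,0,0],5],[[24,0,0],[0,0,0],5]]}}

```text
clock: 33.97
eef_pos: [0.6174, -0.1012, 0.1151]
tool_rot: [0.736, 0.677, 0.0, 0.003]
ft_force: [-2.6, -10.2, 7.5]
grip_width: 0.0137
```

Call:
{"api": "send_rows", "payload": {"moves": [[[6,0,0],[0,0,0],5],[[12,0,0],[0,0,0],5],[[18,0,0],[0,0,0],5],[[23,0,0],[0,0,0],5]]}}

```text
clock: 34.3
eef_pos: [0.6191, -0.0793, 0.1162]
tool_rot: [0.736, 0.677, -0.001, 0.005]
ft_force: [-3.8, -9.0, 8.3]
grip_width: 0.0135
```

```bash
python3 -c "
from h import *
st();print(tobed([readout.get_obs()['eef_pos']]))
c,i=shot('wrist','w14');cv2.imwrite('pics/w14b.png',i)"
```

```text
t34.30 tcp [ 0.6191 -0.0793  0.1162] psi-4.8 F [-3.8 -9.   8.3] w13.5 q [-0.12  0.61  0.07  1.02 -0.01  1.53]
[[  30.94066483 -195.56176667]]
```

View pics/w14b.png

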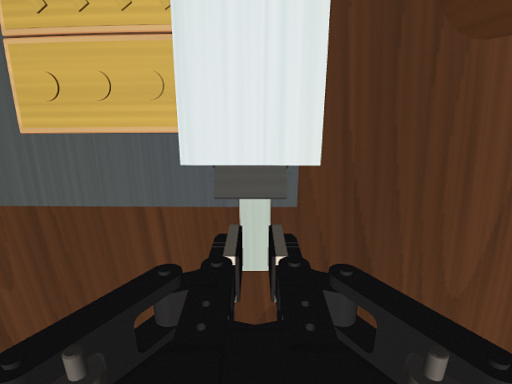

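The bar is entering the bore straight, with the collar front at row 199 and the bar's outer end at row 270. The dies are undisturbed. I'll measure how much still stands out.

```bash
python3 -c "
from h import *
c=np.load('pics/w14.npy',allow_pickle=True).item()
print(tobed(unproj(c,[(255,270.5)],.052)),tobed(unproj(c,[(255,199)],.066)),tobed(unproj(c,[(255,165)],.064)))"
```

```text
[[  31.89834383 -209.6670677 ]] [[  31.70182299 -165.41244734]] [[  31.68255545 -150.82575766]]
```

Call:
{"api": "send_rows", "payload": {"moves": [[[5,0,0],[0,0,0],5],[[9,0,0],[0,0,0],5]]}}

```text
clock: 34.52
eef_pos: [0.6198, -0.0691, 0.1169]
tool_rot: [0.736, 0.677, -0.001, 0.005]
ft_force: [-2.2, -6.0, 5.8]
grip_width: 0.0138
```

Call:
{"api": "send_rows", "payload": {"moves": [[[2,0,0],[0,0,0],5],[[4,0,0],[0,0,0],5]]}}

```text
clock: 34.68
eef_pos: [0.6199, -0.0669, 0.1171]
tool_rot: [0.736, 0.677, -0.004, 0.008]
ft_force: [-3.4, -13.8, 2.9]
grip_width: 0.0135
```

Call:
{"api": "send_rows", "payload": {"moves": [[[2,0,0],[0,0,0],5],[[4,0,0],[0,0,0],5]]}}

```text
clock: 34.85
eef_pos: [0.62, -0.0661, 0.1171]
tool_rot: [0.736, 0.676, -0.007, 0.011]
ft_force: [-2.7, -17.8, 3.1]
grip_width: 0.0134
```

```bash
python3 -c "
from h import *
st();print(tobed([readout.get_obs()['eef_pos']]))"
```

```text
t34.85 tcp [ 0.62   -0.0661  0.1171] psi-4.9 F [ -2.7 -17.8   3.1] w13.4 q [-0.1   0.61  0.06  1.02 -0.02  1.56]
[[  30.66432529 -182.38142487]]
```

Call:
{"api": "send_rows", "payload": {"moves": [[[-1,0,0],[0,0,0],34],[[-2,0,0],[0,0,0],34],[[-2,0,0],[0,0,0],34],[[-25,0,0],[0,0,0],34],[[-48,0,0],[0,0,0],34],[[-48,0,0],[0,0,0],0],[[-48,0,0],[0,0,0],0],[[-48,0,0],[0,0,0],0],[[-48,0,0],[0,0,0],0],[[-40,0,0],[0,0,0],0],[[-35,0,0],[0,0,0],0],[[-32,0,0],[0,0,0],0]]}}

```text
clock: 35.85
eef_pos: [0.6174, -0.0963, 0.1178]
tool_rot: [0.736, 0.677, -0.007, 0.011]
ft_force: [0.4, -1.1, 0.4]
grip_width: 0.0004
```

Call:
{"api": "send_rows", "payload": {"moves": [[[2,0,0],[0,0,0],0],[[4,0,0],[0,0,0],0]]}}

```text
clock: 36.02
eef_pos: [0.6176, -0.093, 0.1178]
tool_rot: [0.736, 0.677, -0.009, 0.012]
ft_force: [-2.2, -8.7, 0.6]
grip_width: -0.0001
```

```bash
python3 -c "
from h import *
st();print(tobed([readout.get_obs()['eef_pos']]))"
```

```text
t36.02 tcp [ 0.6176 -0.093   0.1178] psi-4.8 F [-2.2 -8.7  0.6] w-0.1 q [-0.14  0.61  0.07  1.02 -0.03  1.51]
[[  30.61327072 -209.36843075]]
```

Call:
{"api": "send_rows", "payload": {"moves": [[[3,0,0],[0,0,0],0],[[6,0,0],[0,0,0],0]]}}

```text
clock: 36.18
eef_pos: [0.6177, -0.0918, 0.1179]
tool_rot: [0.737, 0.676, -0.013, 0.016]
ft_force: [-1.9, -20.2, 1.2]
grip_width: -0.0002
```

```bash
python3 -c "
from h import *
st();print(tobed([readout.get_obs()['eef_pos']]));P=bedp(-20,-270);go(*P,.27,85.1)"
```

```text
t36.18 tcp [ 0.6177 -0.0918  0.1179] psi-5.0 F [ -1.9 -20.2   1.2] w-0.2 q [-0.13  0.61  0.07  1.02 -0.04  1.53]
[[  30.59313048 -208.12424171]]
go [-68.2, -49.6, -149.7] [0.038, 0.028, 1.57] rows>= 13
```

Call:
{"api": "send_rows", "payload": {"moves": [[[-12,0,0],[0,0,0],0],[[-25,0,0],[0.038,0.028,0],0],[[-40,0,-30],[0.038,0.028,0],0],[[-40,0,-70],[0.038,0.028,0],0],[[-10,-60,-110],[0.038,0.028,0],0],[[20,-90,-150],[0.038,0.028,0],0],[[20,-90,-170],[0.038,0.028,0],0],[[20,-90,-170],[0.038,0.028,0],0],[[20,-90,-170],[0.038,0.028,0],0]]}}

```text
clock: 36.93
eef_pos: [0.5292, -0.0551, 0.2921]
tool_rot: [0.736, 0.676, -0.013, -0.004]
ft_force: [-0.1, -0.7, 0.4]
grip_width: 0.0003
```

```bash
python3 -c "
from h import *
st();c,i=shot('wrist','w15');c2,j=shot('scene','s15')
cv2.imwrite('pics/w15b.png',np.hstack([cv2.resize(i,(400,300),interpolation=cv2.INTER_AREA),cv2.resize(j[100:300,130:397],(400,300),interpolation=cv2.INTER_CUBIC)]))"
```

```text
t36.93 tcp [ 0.5292 -0.0551  0.2921] psi-4.9 F [-0.1 -0.7  0.4] w0.3 q [-0.1   0.32  0.09  1.36 -0.01  1.56]
```

View pics/w15b.png

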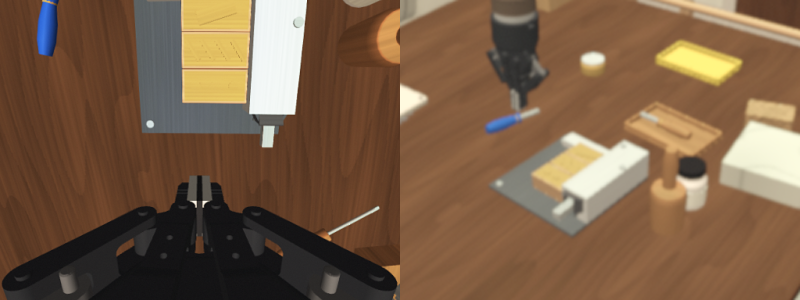

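The final view shows the three dies tight in a row against the fence, and the bar standing a short way out of the collar (end near (267,147)). Jar and maul are standing and the tool is in the tray. One numeric check before handing in.

```bash
python3 -c "
from h import *
c=np.load('pics/w15.npy',allow_pickle=True).item();i=cv2.imread('pics/w15.png')
print('bar end (want -200)',tobed(unproj(c,[(342,188)],.052)),'fence end',tobed(unproj(c,[(348,146)],.064)))
m=cv2.inRange(cv2.cvtColor(i,cv2.COLOR_BGR2HSV),(10,90,140),(30,255,255));m[:,:225]=0;m[:,330:]=0;m[135:]=0
k=max(cv2.findContours(m,0,1)[0],key=cv2.contourArea)[:,0]
B=tobed(unproj(c,k,.038));print('dies x',B[:,0].min(),B[:,0].max(),'y min',B[:,1].min())
cv2.imwrite('pics/w15c.png',cv2.resize(i[0:210,160:420],(780,630))[:600])"
```

```text
bar end (want -200) [[  30.92719169 -199.69160672]] fence end [[  29.79024609 -151.31075432]]
dies x -90.26826405710143 0.014058182558058796 y min -139.9550163119936
```

View pics/w15c.png

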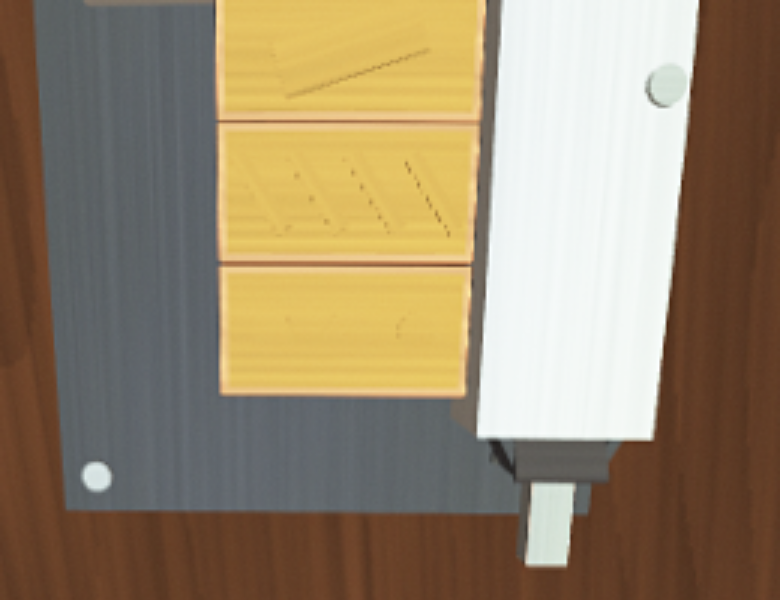

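The row fills x −90 to 0 mm and is tight in y. The bar end is at −199.7 mm (home is −200). Handing in.

```bash
python3 -c "
from h import *
print(order.job_done());st()"
```

```text
the job is handed in; nothing more can be done
None
the job is handed in; nothing more can be done
```

The embossing bed is set up and the job was handed in at about 37 s of the 210 s allowed.

- **Tool:** I moved the orange-handled edge tool from the bed into the wooden tray first. The last view shows it inside the walls.
- **Dies:** All three die blocks are on the bed in one tight row. Each was pushed against the stop (or its neighbour) and the fence until 10–17 N of contact was felt. The last image puts their ends at x = −90 to 0 mm. It puts the outer edge of the row at y = −140 mm where −138 is ideal; I put that down to the visible side face being included in the measurement.
- **Lock bar:** I pushed it in until it stopped and pressed it with about 20 N. Its outer end measures y = −199.7 mm against −200 when home.
- **Last look:** The jar and maul were standing and the arm was clear of everything.

**Trouble:**
- The first die pitched in the grip, so one lowering pressed it on the bed with about 61 N at the wrist. That is under the 120 N wrist limit. The 40 N limit covers pressing by the arm or the gripper's body, and I believe only the held die was touching, though I have no separate reading of that.
- I laid that die flat again and gripped the other two lower, which held.
- No check failed at the end.

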